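Shut the transit case and fold its three clips down

ROBOT

A 6-joint arm with a two-finger parallel gripper is mounted at the origin on the work surface. World frame = base frame: x ahead of the robot, y to its left, z up, the work surface at z = 0. Lengths are in mm, angles in degrees, forces in N, time in s.
With the tool pointing down it reaches from about 300 to 850 mm from the base axis. Payload 4.2 kg.
Tool frame: the origin (TCP) lies midway between the tips of the shut fingers; the grasp point (between the pads) lies env.grip_depth behind it (env.grip_depth is the distance from the TCP to the grasp point, in mm); z points along the fingers, y is the direction in which the jaws open and shut (so a half turn about z gives the same grasp; the last joint's range is limited). The gripper opens to 91 mm and grips with 3 to 60 N. Pads are 32 mm wide; open, the fingers measure 118 mm over their backs; the gripper's body (76 mm by 178 mm) begins 60 mm behind the grasp point.
Start: joints at [-70.76, 18.312, 89.639, -0, 72.044, -1.146], TCP at [200.301, -539.005, 179.876] pointing down, gripper open.
Joint ranges: [-177.97, 177.97], [-48.28, 115.42], [12.27, 149.76], [-77.06, 257.06], [2.81, 150.46], [-146.56, 146.56]. Speed limits (degrees/s): [147.25, 147.25, 180, 180, 180, 180].

INTERFACE

Orientations are given as [roll, pitch, yaw] about the fixed x, y, z axes, in that order (R = Rz(yaw) Ry(pitch) Rx(roll)).
In Python, from workcell import env, cams, spotter gives the robot as it stands.
- The arm moves only by the tool apply_moves, never from a script. Its argument "plan" is a list of rows, each an object with "jaw": the closure, from 0 (fully open) to 1 (shut); "delta_pos": the shift along the tool's x, y, z in mm, a list of three; "spin": the turn about the tool's z in rad. In form: [{"jaw": jaw, "delta_pos": [dx, dy, dz], "spin": spin}, ...]. A call has exactly 8 rows; each row is the pose to reach, as a shift and turn from the pose measured when the call began, along the tool's axes at that moment; what a row does not reach only later rows make up. A row lasts 1/8 s, in which the tool goes at most 62.5 mm and 10.7 degrees, less where a joint would pass 70% of its speed; a pose out of reach is approached as far as the arm can. A call with a gripper value outside its range is refused whole. The fingers move at their own pace and stop on an object; "squeeze" is the grip in N (left out, the last holds). Time passes only in rows, so rows that repeat a pose let the fingers close, or fill a call up. It gives the time, the measured TCP pose, the force and the opening at its end, in the units of the state.
- env.state(): the state, without advancing time (a new reading comes with each control period).
- cams.grab_frame(name): name is "scene" or "side" or "wrist"; returns the picture (384x512x3 uint8, red, green, blue); there is no depth.
- cams.calibration(name): a dict with "camera_matrix" (3x3 intrinsics, pixels), "rvec" (rotation vector, rad) and "tvec" (3), from world to camera coordinates, as OpenCV has them. Camera axes: x right, y down, z forward; pixel columns grow to the right and rows downward; lengths in mm; the calibration is good to about 2 mm. A picture is of the moment at which its call begins: read the wrist's pose just before it. calibration takes no time and is no camera call; for the wrist camera it gives the pose at the moment of the call.
- env.job_done(): hands the job in, once; it reports no verdict.
Trained networks look in the newest picture that a camera, given by its name, has taken for a name from the list of things; names that differ only in an ending like _2 or _b are one class to them, and where a whole thing is asked for, a point or a joint stands for the part that bears it (a point fixed in the world has none). Each returns a list of dicts, best first, with "confidence" (0 to 1); they miss things now and then, are a little off and sometimes report something else, mostly with a low value. They report only what shows in the picture. A call takes as long as a camera call.
- spotter.masks_of(camera, target): "region" (384x512 bool, what is visible of it) and "extent" ([left, top, right, bottom] in pixels, round what is visible of it).
The state is a dict: "time_s": time; "qpos": joint angles; "qvel": joint speeds; "effort": joint torques, N m; "ee_pos": TCP position; "ee_rot": TCP orientation; "force": force on the tool from outside, world axes, zero at the start; "torque": the same for the moment, N m; "gripper_width": finger opening in mm.
Only numpy, scipy, OpenCV 4.12 (cv2) and the standard library are available. Lean on these libraries where they do the work, as an engineer would, in place of code of your own. Each camera call takes 0.05 s, during which the arm holds its last target.

TASK

Close the lid of the transit case on the weigh platform while its clips still stand up, then fold the three blue clip flaps down over the lid's rim one at a time, in any order, until each has snapped fully home flat on the lid. The lamp bar over the case must not be knocked, and everything standing around must be left where it is.

Things in the scene. Friction and masses are not known exactly. Their poses are not given: they have to be found in the camera images.
- case_top (a point): Centre of the shut lid's top face, 127 mm above the table. Case axes: z up, x roughly to the robot's left (lamp side to lid hinge side), y roughly towards the robot. Fixed aluminium case 200 (x) x 160 (y) mm on a steel weigh platform 360 x 320 x 30 mm. Lid hinged along the left; blue clip flaps hinged along the right (under the lamp), the front (robot side) and the back.
- lid_press (a point): Point on the lid's top face where it may be pressed, 62 mm from its hinge line (44 mm from the lid's centre towards the hinge), clear of the lamp; moves with the lid. The lid is a white plate 204 mm (from the hinge line) x 150 x 12 mm; the hinge line lies 106 mm from case_top along case x and 6 mm below it, parallel to case y.
- lid (a joint): Lid angle: 0 = shut, grows as its right edge (lamp side) rises; starts at 0.15 to 0.35. A stiff hinge: it stays where it is left. At 62 mm from the hinge it takes about 1 to 5 N to push it down.
- lamp_bar (a point): Centre of a fixed white lamp bar over the lid's right part, 46 (case x) x 220 (case y) x 30 mm, its underside 150 mm above the shut lid's top, on one 18 mm post 95 mm along case -y. It bars the lamp-side flap to a gripper pointing straight down; one leaning out to the right by 35 to 45 degrees (fingers pointing down and along case +x) passes beneath.
- flap_lamp_hinge (a point): Middle of the right (lamp-side) flap's hinge axis, fixed on the case; its axes are the case's, see case_top. The closed flap reaches from here 60 mm towards the case's lid hinge side (case +x).
- flap_lamp_edge (a point): Middle of the free edge of the right (lamp-side) flap (moves with it), mid-thickness, 60 mm from the hinge axis. The flap is a blue plate 90 mm wide along its hinge, 60 mm long and 8 mm thick; its axes: x from the hinge to the free edge, z out of the face that is on top when closed.
- flap_lamp (a joint): Angle of the right (lamp-side) flap: 0 = closed, flat over the lid's rim; pi/2 = upright; 2.0 = leaning outwards (stop). Starts at 1.6 to 1.95. It stays where left above about 0.8; push it over from its outer side. Below that a sprung cam resists, at most about 0.4 N m (8 to 10 N at 45 mm from the hinge); below about 0.3 it snaps shut and stays shut.
- flap_front_hinge (a point): Middle of the front flap's hinge axis, fixed on the case; its axes are the case's, see case_top. The closed flap reaches from here 60 mm towards the case's back (case -y).
- flap_front_edge (a point): Middle of the free edge of the front flap (moves with it), mid-thickness, 60 mm from the hinge axis. The flap is a blue plate 70 mm wide along its hinge, 60 mm long and 8 mm thick; its axes: x from the hinge to the free edge, z out of the face that is on top when closed.
- flap_front (a joint): Angle of the front flap: 0 = closed, flat over the lid's rim; pi/2 = upright; 2.0 = leaning outwards (stop). Starts at 1.6 to 1.95. It stays where left above about 0.8; push it over from its outer side. Below that a sprung cam resists, at most about 0.4 N m (8 to 10 N at 45 mm from the hinge); below about 0.3 it snaps shut and stays shut.
- flap_back_hinge (a point): Middle of the back flap's hinge axis, fixed on the case; its axes are the case's, see case_top. The closed flap reaches from here 60 mm towards the case's front (case +y).
- flap_back_edge (a point): Middle of the free edge of the back flap (moves with it), mid-thickness, 60 mm from the hinge axis. The flap is a blue plate 70 mm wide along its hinge, 60 mm long and 8 mm thick; its axes: x from the hinge to the free edge, z out of the face that is on top when closed.
- flap_back (a joint): Angle of the back flap: 0 = closed, flat over the lid's rim; pi/2 = upright; 2.0 = leaning outwards (stop). Starts at 1.6 to 1.95. It stays where left above about 0.8; push it over from its outer side. Below that a sprung cam resists, at most about 0.4 N m (8 to 10 N at 45 mm from the hinge); below about 0.3 it snaps shut and stays shut.
- weight_mid (a point): Bystander, leave alone: polished steel check weight, 44 mm across, 55 mm tall. The point is its centre, half-way up.
- spool_mid (a point): Bystander, leave alone: steel pipe spool with a flange at each end, 50 mm across, 82 mm tall, standing. The point is its centre, half-way up.
- bottle_amber_mid (a point): Bystander, leave alone: amber bottle, 68 mm across, 150 mm tall. The point is its centre, half-way up.
- bottle_white_mid (a point): Bystander, leave alone: white bottle with a red cap, 76 mm across, 160 mm tall. The point is its centre, half-way up.
- beaker_mid (a point): Bystander, leave alone: steel beaker, 72 mm across, 90 mm tall. The point is its centre, half-way up.
- parts_tray_mid (a point): Bystander, leave alone: blue open parts tray, 130 x 180 x 40 mm. The point is its centre, half-way up.

How it is judged:
By the outcome, as a careful person would: the job done as asked, in the order asked, and still so for the second after the job is handed in, with the robot touching nothing.
It also fails if it takes over 64 s, if anything falls off the work surface, if the arm or the gripper's body presses on something with over 40 N, if the wrist force passes 120 N, or if a joint passes its speed limit or range.

## Working session

There is one attempt and no reset: what is moved stays moved. The work goes in short steps, Python scripts to look and compute and a tool call to move; the robot and the scene stay as the last step left them, time stands still between calls to the robot, and variables do not carry over. Pictures are saved under pics/ and viewed, and the job is handed in when it is done.

Besides the shell and the picture viewer there is one more tool, called as name(argument=value, ...), one argument or row to a line, values as JSON. apply_moves: Moves the arm, as the interface text tells. Its arguments: {"type":"object","properties":{"plan":{"type":"array"},"squeeze":{"type":"number"}},"required":["plan"]}

```bash
ls; mkdir -p pics; python3 - <<'E'
from workcell import env,cams,spotter
import cv2
print(env.state()); print(env.grip_depth)
for n in("scene","side","wrist"):
    im=cams.grab_frame(n); cv2.imwrite(f"pics/a_{n}.png",im[:,:,::-1])
    print(n,cams.calibration(n))
E
```

```text
pics
{'time_s': 0.0, 'qpos': array([-7.07618989e+01,  1.83493439e+01,  8.97069454e+01, -2.23875987e-04,
        7.20431459e+01, -1.14276994e+00]), 'qvel': array([ 0.03773398, -0.07043711,  0.16284736,  0.0503308 , -0.01469313,
       -0.00510994]), 'effort': array([-2.36419393e-03, -4.12473750e+01, -2.31973851e+01,  7.23420689e-02,
        4.55966697e-02, -1.54992058e-04]), 'ee_pos': array([ 200.09047186, -538.45586875,  179.03970459]), 'ee_rot': array([-1.79900580e+02, -1.77030404e-03,  2.03809388e+01]), 'force': array([ 0.12549639, -0.60356428,  0.26857265]), 'torque': array([ 0.03051325, -0.01645435,  0.02371121]), 'gripper_width': 91.22091269686483}
18.8
scene {'camera_matrix': array([[365.06154134,   0.        , 256.49072028],
       [  0.        , 365.06154134, 198.13638434],
       [  0.        ,   0.        ,   1.        ]]), 'rvec': array([ 2.31975973,  1.03956616, -0.36327275]), 'tvec': array([-330.30062999, -205.44699413, 1594.33284307])}
side {'camera_matrix': array([[450.67311175,   0.        , 248.3882827 ],
       [  0.        , 450.67311175, 193.57468584],
       [  0.        ,   0.        ,   1.        ]]), 'rvec': array([ 0.37291306, -2.70438387,  1.26104998]), 'tvec': array([ 515.0238726 ,  229.62221277, 1198.77646904])}
wrist {'camera_matrix': array([[324.65674127,   0.        , 254.68308557],
       [  0.        , 324.65674127, 185.5628523 ],
       [  0.        ,   0.        ,   1.        ]]), 'rvec': array([-2.40666576,  1.67397496,  0.20920869]), 'tvec': array([-574.22883702,  -26.52626577,  390.41515946])}
```

View pics/a_scene.png

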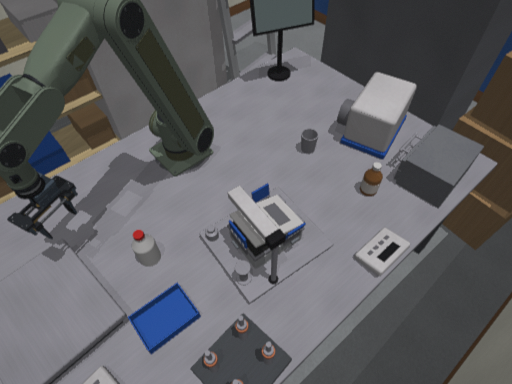

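View pics/a_side.png

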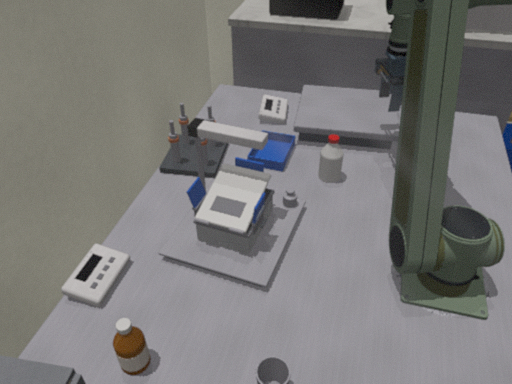

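View pics/a_wrist.png

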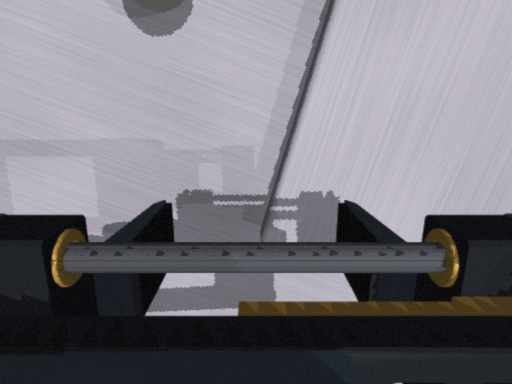

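The scene camera shows the platform and case around (265,225), with the lamp bar over it. The side camera shows the lid, white, at (235,200). Next I'll get masks.

```bash
cat > h.py <<'E'
import numpy as np,cv2
from workcell import env,cams,spotter
def proj(cal,P):
    return cv2.projectPoints(np.asarray(P,float).reshape(-1,3),cal["rvec"],cal["tvec"],cal["camera_matrix"],None)[0].reshape(-1,2)
def ray(cal,uv):
    R=cv2.Rodrigues(cal["rvec"])[0];c=-R.T@cal["tvec"]
    d=R.T@np.linalg.inv(cal["camera_matrix"])@np.array([uv[0],uv[1],1.]);return c,d/np.linalg.norm(d)
def atz(cal,uv,z):
    c,d=ray(cal,uv);return c+d*(z-c[2])/d[2]
def tri(rs):
    A=np.zeros((3,3));b=np.zeros(3)
    for c,d in rs:
        M=np.eye(3)-np.outer(d,d);A+=M;b+=M@c
    return np.linalg.solve(A,b)
E
python3 - <<'E'
from h import *
import pickle
out={}
for n in("scene","side"):
    im=cams.grab_frame(n);cal=cams.calibration(n);vis=im.copy()
    for t in["lid","flap_lamp","flap_front","flap_back","lamp_bar","case_top","weight_mid","spool_mid","bottle_amber_mid","bottle_white_mid","beaker_mid","parts_tray_mid"]:
        r=spotter.masks_of(n,t)
        for k in r[:3]:
            m=k["region"];ys,xs=np.nonzero(m)
            print(n,t,round(k["confidence"],2),k["extent"],m.sum(),(xs.mean().round(1),ys.mean().round(1)))
        out[n,t]=r
    out[n]=im
pickle.dump(out,open("m.pkl","wb"))
for n,(x0,y0,x1,y1) in dict(scene=(190,150,340,310),side=(150,90,320,290)).items():
    cv2.imwrite(f"pics/b_{n}.png",cv2.resize(out[n][y0:y1,x0:x1,::-1],None,fx=min(800/(x1-x0),600/(y1-y0))//.01/100,fy=min(800/(x1-x0),600/(y1-y0))//.01/100,interpolation=cv2.INTER_CUBIC))
E
```

```text
scene lid 0.61 [230.4, 193.3, 305.4, 248.3] 1463 (np.float64(268.4), np.float64(219.3))
scene flap_lamp 0.53 [230.6, 221.3, 248.6, 248.8] 149 (np.float64(238.3), np.float64(235.3))
scene flap_lamp 0.35 [202.5, 185.6, 336.7, 305.5] 8166 (np.float64(265.2), np.float64(239.1))
scene flap_back 0.41 [198.8, 184.3, 332.8, 301.7] 8046 (np.float64(265.4), np.float64(238.6))
scene lamp_bar 0.91 [229.4, 188.1, 289.4, 287.0] 1592 (np.float64(259.4), np.float64(225.9))
scene lamp_bar 0.38 [230.7, 194.4, 303.8, 244.9] 1380 (np.float64(269.5), np.float64(218.8))
scene case_top 0.82 [200.3, 183.7, 331.7, 302.7] 8129 (np.float64(265.0), np.float64(238.9))
scene case_top 0.47 [227.6, 185.7, 288.3, 285.6] 1491 (np.float64(258.7), np.float64(224.5))
scene case_top 0.4 [251.0, 182.8, 272.0, 201.4] 232 (np.float64(260.3), np.float64(193.5))
scene weight_mid 0.45 [207.1, 224.3, 219.1, 240.9] 149 (np.float64(211.7), np.float64(233.1))
scene spool_mid 0.6 [233.5, 260.2, 251.4, 286.0] 344 (np.float64(242.9), np.float64(272.6))
scene bottle_amber_mid 0.78 [359.2, 163.9, 383.9, 196.5] 505 (np.float64(371.2), n
[... 1202 characters left out ...]
np.float64(289.6), np.float64(197.8))
side weight_mid 0.52 [186.0, 178.4, 205.7, 208.7] 320 (np.float64(195.7), np.float64(192.5))
side weight_mid 0.18 [317.0, 133.3, 342.8, 179.5] 949 (np.float64(330.7), np.float64(160.2))
side spool_mid 0.7 [236.1, 161.0, 264.9, 172.2] 243 (np.float64(249.0), np.float64(163.9))
side bottle_amber_mid 0.85 [113.3, 315.0, 148.8, 376.3] 1472 (np.float64(130.6), np.float64(347.4))
side bottle_white_mid 0.79 [315.0, 133.1, 344.0, 183.1] 936 (np.float64(330.5), np.float64(160.8))
side beaker_mid 0.73 [256.6, 357.1, 287.4, 384.0] 813 (np.float64(272.4), np.float64(370.8))
side beaker_mid 0.22 [111.3, 317.2, 151.6, 373.3] 1441 (np.float64(131.0), np.float64(347.8))
```

```bash
python3 -c "
import cv2
for n in('scene','side'): print(cv2.imread(f'pics/b_{n}.png').shape)"
```

```text
(598, 561, 3)
(598, 508, 3)
```

View pics/b_scene.png

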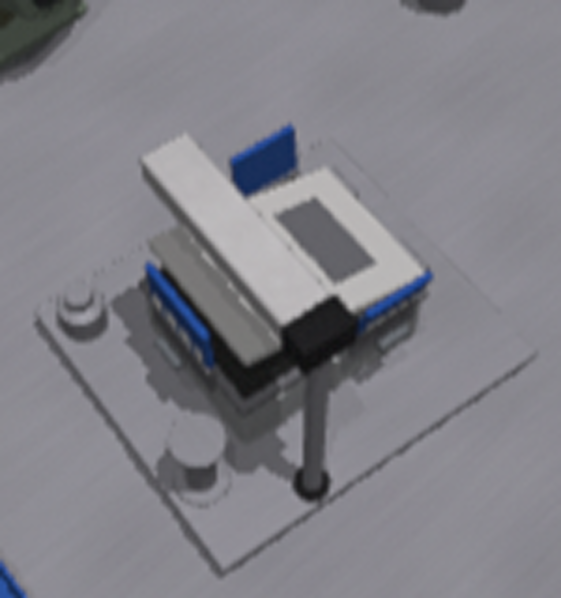

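View pics/b_side.png

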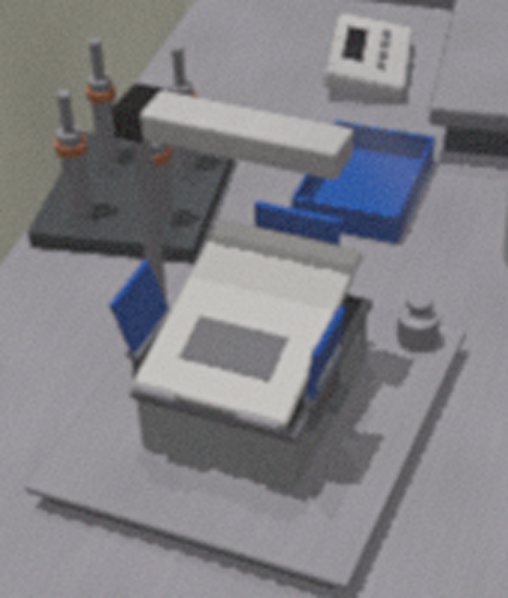

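```bash
cat > fit.py <<'E'
from h import *
import pickle
from scipy.optimize import least_squares
out=pickle.load(open("m.pkl","rb"))
S=lambda u,v:(190+u/3.74,150+v/3.74)
D=lambda u,v:(150+u/2.99,90+v/2.99)
# param: cx cy yaw lid aL aF aB  hx hy hz  px py  lx ly lz
def model(p):
    cx,cy,yaw,lid,aL,aF,aB,hx,hy,hz,px,py,lx,ly=p
    c,s=np.cos(yaw),np.sin(yaw)
    W=lambda x,y,z:np.array([cx+c*x-s*y,cy+s*x+c*y,z])
    M={}
    for i,sx in((0,-1),(1,1)):
        for sy in(-1,1):
            M["plat",sx,sy]=W(px+sx*180,py+sy*160,30)
            M["lamp",sx,sy]=W(lx+sx*23,ly+sy*110,127+150+30)
            M["lampb",sx,sy]=W(lx+sx*23,ly+sy*110,127+150)
            M["case",sx,sy]=W(sx*100,sy*80,100)
            M["base",sx,sy]=W(sx*100,sy*80,30)
    L=lambda r,t,y:W(106-r*np.cos(lid)+ -t*np.sin(lid)*-1*-1*-1 if 0 else 106-r*np.cos(lid)+t*np.sin(lid),y,121+r*np.sin(lid)+t*np.cos(lid))
    for sy in(-1,1):
        M["lid",1,sy]=L(0,6,sy*75);M["lid",-1,sy]=L(204,6,sy*75);M["lidb",-1,sy]=L(204,-6,sy*75)
    M["press"]=L(62,6,0)
    for n,a,w,f in(("L",aL,45,lambda r,t,k:(-hx+r,k)),("F",aF,35,lambda r,t,k:(k,hy-r)),("B",aB,35,lambda r,t,k:(k,-hy+r))):
        for k in(-1,0,1):
            for nm,r,t in(("e",60,0),("eo",60,4),("ei",60,-4),("h",0,0),("ho",0,4),("hi",0,-4),("m",45,4)):
                rr=r*np.cos(a)-t*np.sin(a);zz=r*np.sin(a)+t*np.cos(a)
                x,y=f(rr,0,k*w);M[n,nm,k]=W(x,y,hz+zz)
    return M
p0=np.array([600,0,1.57,.25,1.75,1.75,1.75,104,84,127,0,0,-60,-10.])
sc=cams.calibration("scene");sd=cams.calibration("side")
obs=[("scene",("plat",-1,1),S(38,312)),("scene",("plat",-1,-1),S(222,575)),("scene",("plat",1,-1),S(537,352)),("scene",("plat",1,1),S(333,140)),
("side",("plat",1,-1),D(30,490)),("side",("plat",1,1),D(350,590)),("side",("plat",-1,1),D(463,335)),
("side",("lid",1,-1),D(137,388)),("side",("lid",1,1),D(292,421)),("side",("lid",-1,-1),D(215,225)),("side",("lid",-1,1),D(360,256)),
("scene",("lid",1,1),S(328,168)),("scene",("lid",1,-1),S(432,275)),
("scene",("lid",-1,1),S(150,241)),("scene",("lid",-1,-1),S(247,367)),
("scene",("lamp",-1,1),S(140,160)),("scene",("lamp",1,1),S(188,134)),
("side",("lamp",1,1),D(336,168-15)),("side",("lamp",-1,1),D(352,133)),("side",("lampb",1,1),D(332,177)),
("scene",("F","e",-1),S(230,162)),("scene",("F","e",1),S(293,126)),
("side",("F","e",1),D(309,352)),("side",("F","e",-1),D(342,312)),
("side",("B","e",1),D(112,301)),("side",("B","e",-1),D(150,263)),("scene",("B","eo",1),S(432,273)),
("side",("L","ei",-1),D(256,205)),("side",("L","ei",1),D(340,222)),
("scene",("L","eo",1),S(147,265)),("scene",("L","eo",-1),S(211,346)),
]
pri=np.array([1e3,1e3,9,.2,.2,.2,.2,3,3,4,20,20,30,20])
def res(p):
    M=model(p);r=[]
    for n,k,uv in obs: r+=list((proj(sc if n=="scene" else sd,M[k])[0]-uv))
    return np.r_[np.array(r),(p-p0)/pri]
def draw(p,name,tag):
    im=out[name][:,:,::-1];cal=sc if name=="scene" else sd
    x0,y0,x1,y1=dict(scene=(190,150,340,310),side=(150,90,320,290))[name]
    f=3.7 if name=="scene" else 2.99
    v=cv2.resize(im[y0:y1,x0:x1],None,fx=f,fy=f,interpolation=cv2.INTER_CUBIC)
    M=model(p)
    def ln(a,b,col):
        q=(proj(cal,[M[a],M[b]])-[x0,y0])*f
        cv2.line(v,tuple(int(t) for t in q[0]),tuple(int(t) for t in q[1]),col,1)
    for g,col in(("plat",(0,255,0)),("lamp",(0,0,255)),("lampb",(0,0,255)),("lid",(0,255,255)),("base",(255,0,255))):
        for a,b in(((-1,-1),(1,-1)),((1,-1),(1,1)),((1,1),(-1,1)),((-1,1),(-1,-1))): ln((g,)+a,(g,)+b,col)
    for n in"LFB":
        for h,e in(("hi","ei"),("ho","eo")):
            ln((n,h,-1),(n,e,-1),(255,255,0));ln((n,h,1),(n,e,1),(255,255,0));ln((n,e,-1),(n,e,1),(255,255,0));ln((n,h,-1),(n,h,1),(255,255,0))
    cv2.imwrite(f"pics/{tag}_{name}.png",v)
if __name__=="__main__":
    r=least_squares(res,p0,loss="soft_l1")
    p=r.x;np.save("p.npy",p);print(p.round(3))
    e=res(p)[:2*len(obs)].reshape(-1,2)
    for o,q in zip(obs,e):print(o[0],o[1],q.round(1))
    for n in("scene","side"):draw(p,n,"c")
    M=model(p);print("press",M["press"])
E
python3 fit.py
```

```text
[ 5.81317e+02 -2.13980e+01  1.48000e+00  1.91000e-01  1.79300e+00
  1.49800e+00  2.35500e+00  1.04574e+02  8.03800e+01  1.23841e+02
 -8.07700e+00 -1.95900e+00 -8.18770e+01 -5.10360e+01]
scene ('plat', -1, 1) [-1.4 -0.8]
scene ('plat', -1, -1) [ 1.4 -1.4]
scene ('plat', 1, -1) [ 0.7 -1.4]
scene ('plat', 1, 1) [-1.4 -1.9]
side ('plat', 1, -1) [-2.2 -1. ]
side ('plat', 1, 1) [-0.5 -2.1]
side ('plat', -1, 1) [ 0.3 -2.5]
side ('lid', 1, -1) [-2.7  0.1]
side ('lid', 1, 1) [-2.6  2.9]
side ('lid', -1, -1) [0.7 1.2]
side ('lid', -1, 1) [0.4 1.6]
scene ('lid', 1, 1) [ 0.9 -3.2]
scene ('lid', 1, -1) [ 1.  -3.4]
scene ('lid', -1, 1) [ 0.8 -0.8]
scene ('lid', -1, -1) [ 2.  -2.1]
scene ('lamp', -1, 1) [-0.3 -0.7]
scene ('lamp', 1, 1) [-0.2 -1.1]
side ('lamp', 1, 1) [-1.  -0.6]
side ('lamp', -1, 1) [-0.4 -2.8]
side ('lampb', 1, 1) [0.3 0.9]
scene ('F', 'e', -1) [-6.5  8.2]
scene ('F', 'e', 1) [-6.2  7.7]
side ('F', 'e', 1) [ 1.8 -7.7]
side ('F', 'e', -1) [ -0.2 -10. ]
side ('B', 'e', 1) [ 0.6 -2.1]
side ('B', 'e', -1) [-0.9 -3.8]
scene ('B', 'eo', 1) [-4.8 13.2]
side ('L', 'ei', -1) [-1.1  1.2]
side ('L', 'ei', 1) [-0.4  1.8]
scene ('L', 'eo', 1) [-1.   0.7]
scene ('L', 'eo', -1) [-1.8 -1. ]
press [585.53275008  24.68362114 138.68743592]
```

View pics/c_scene.png

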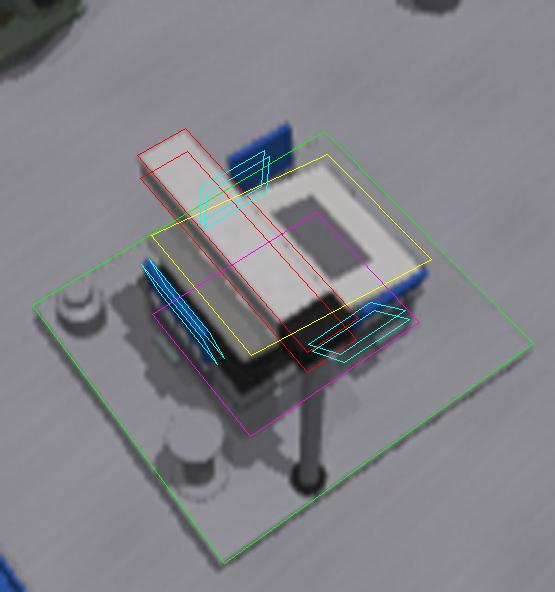

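View pics/c_side.png

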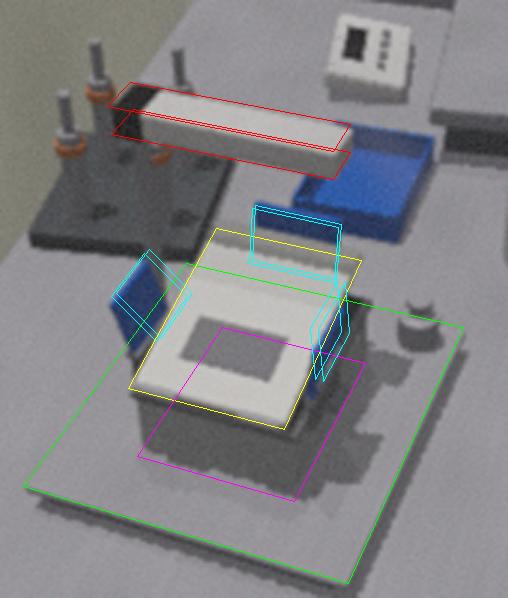

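```bash
python3 - <<'E'
s=open("fit.py").read()
s=s.replace("S=lambda u,v:(190+u/3.74,150+v/3.74)","S=lambda u,v:(189.6+u/3.74,149.6+v/3.74)").replace("D=lambda u,v:(150+u/2.99,90+v/2.99)","D=lambda u,v:(149.6+u/2.99,89.6+v/2.99)")
s=s.replace("lx,ly=p","lx,ly,fx=p").replace("(k,hy-r)","(fx+k,hy-r)").replace("(k,-hy+r)","(fx+k,-hy+r)")
s=s.replace("-60,-10.]","-60,-10.,30]").replace("20,20,30,20]","20,20,30,20,50]")
open("fit.py","w").write(s)
E
python3 fit.py
```

```text
[ 5.83038e+02 -3.01510e+01  1.47400e+00  2.00000e-01  1.67100e+00
  1.67300e+00  1.83600e+00  1.03581e+02  8.43520e+01  1.28766e+02
  4.50000e-02  6.69000e-01 -7.43130e+01 -4.93290e+01  4.31650e+01]
scene ('plat', -1, 1) [-1.1 -0.7]
scene ('plat', -1, -1) [ 1.2 -1. ]
scene ('plat', 1, -1) [ 1.  -0.6]
scene ('plat', 1, 1) [-0.7 -1.5]
side ('plat', 1, -1) [-1.8 -1. ]
side ('plat', 1, 1) [-0.5 -1.7]
side ('plat', -1, 1) [ 1.  -1.9]
side ('lid', 1, -1) [-1.9 -1.9]
side ('lid', 1, 1) [-2.2  0.9]
side ('lid', -1, -1) [ 1.6 -0.6]
side ('lid', -1, 1) [ 1.  -0.2]
scene ('lid', 1, 1) [ 0.1 -1.2]
scene ('lid', 1, -1) [-0. -1.]
scene ('lid', -1, 1) [-0.5  0.9]
scene ('lid', -1, -1) [ 0.6 -0. ]
scene ('lamp', -1, 1) [-0.  -0.1]
scene ('lamp', 1, 1) [ 0.1 -0.5]
side ('lamp', 1, 1) [-0.7 -0.4]
side ('lamp', -1, 1) [-0.  -2.6]
side ('lampb', 1, 1) [0.6 1.1]
scene ('F', 'e', -1) [0.4 0.3]
scene ('F', 'e', 1) [0.4 0.2]
side ('F', 'e', 1) [1.5 0.7]
side ('F', 'e', -1) [-0.1 -2.3]
side ('B', 'e', 1) [1.  1.6]
side ('B', 'e', -1) [-0.1 -0.7]
scene ('B', 'eo', 1) [0.6 0.3]
side ('L', 'ei', -1) [-1.4 -0.2]
side ('L', 'ei', 1) [-0.6  0.4]
scene ('L', 'eo', 1) [-0.5  0.4]
scene ('L', 'eo', -1) [-1.3 -1.2]
press [587.51600969  16.06213516 139.20397057]
```

View pics/c_scene.png

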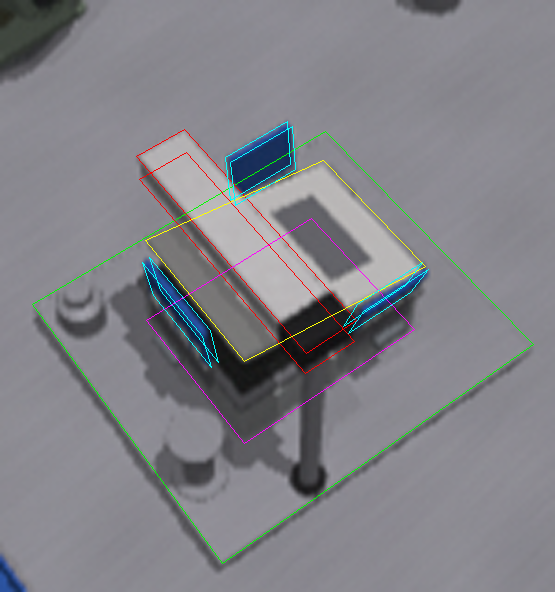

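View pics/c_side.png

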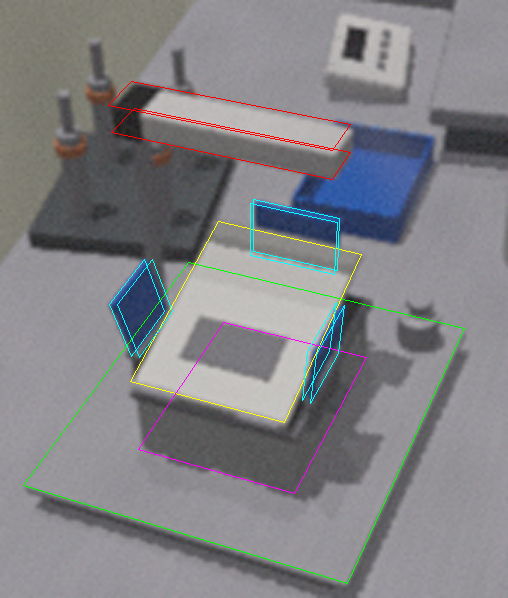

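The model fits: the case is centred on the platform at about (583,-30) with yaw about 84.5°. The front and back flaps sit about 43 mm toward the hinge side. The moves only shift and spin the tool, so I'll read the interface docs for how they treat a pose that is out of reach.

```bash
cat >> h.py <<'E'
from scipy.spatial.transform import Rotation as Rn
P_=np.load("p.npy") if __import__("os").path.exists("p.npy") else None
def W(x,y,z):
    cx,cy,yaw=P_[:3];c,s=np.cos(yaw),np.sin(yaw);return np.array([cx+c*x-s*y,cy+s*x+c*y,z])
def C(w):
    cx,cy,yaw=P_[:3];c,s=np.cos(yaw),np.sin(yaw);d=np.asarray(w)[:2]-[cx,cy];return np.array([c*d[0]+s*d[1],-s*d[0]+c*d[1],w[2]])
def Rt(st): return Rn.from_euler("xyz",st["ee_rot"],degrees=True).as_matrix()
def dt(target):
    st=env.state();return (Rt(st).T@(np.asarray(target)-st["ee_pos"])).round(1)
def info():
    st=env.state();print("t",round(st["time_s"],2),"pos",st["ee_pos"].round(1),"rot",st["ee_rot"].round(2),"case",C(st["ee_pos"]).round(1),"q",st["qpos"].round(1),"F",st["force"].round(1),"w",round(st["gripper_width"],1))
E
python3 - <<'E'
from h import *
info()
print(dt([200,-539,345]),dt([587,16,345]))
E
```

```text
t 1.45 pos [ 200.3 -539.   179.9] rot [180.     0.    20.39] case [-543.4  331.9  179.9] q [-70.8  18.3  89.6  -0.   72.   -1.1] F [-0.3  0.9 -0.2] w 91.3
[-3.000e-01 -1.000e-01 -1.651e+02] [ 555.8 -385.5 -165.2]
```

apply_moves(
  plan=[
    {"jaw": 1,"delta_pos": [0,0,-60],"spin": 0},
    {"jaw": 1,"delta_pos": [0,0,-120],"spin": 0},
    {"jaw": 1,"delta_pos": [20,-14,-165],"spin": -0.15},
    {"jaw": 1,"delta_pos": [70,-48,-165],"spin": -0.3},
    {"jaw": 1,"delta_pos": [120,-83,-165],"spin": -0.45},
    {"jaw": 1,"delta_pos": [170,-118,-165],"spin": -0.6},
    {"jaw": 1,"delta_pos": [220,-152,-165],"spin": -0.75},
    {"jaw": 1,"delta_pos": [270,-187,-165],"spin": -0.9},
  ],
  squeeze=20,
)

```text
time_s: 2.45
ee_pos: [389.1, -268.0, 345.1]
ee_rot: [179.9, 0.0, 72.2]
force: [-0.1, 0.3, -0.7]
gripper_width: 14.3
```

```bash
python3 - <<'E'
from h import *
info()
print(dt([587,16,345]))
E
```

```text
t 2.45 pos [ 389.1 -268.   345.1] rot [1.7995e+02 2.0000e-02 7.2220e+01] case [-255.4  170.1  345.1] q [-36.    5.3  83.3   0.   91.4 -18.2] F [-0.1  0.3 -0.7] w 14.3
[3.309e+02 1.017e+02 1.000e-01]
```

apply_moves(
  plan=[
    {"jaw": 1,"delta_pos": [55,17,0],"spin": -0.1},
    {"jaw": 1,"delta_pos": [110,34,0],"spin": -0.215},
    {"jaw": 1,"delta_pos": [165,51,0],"spin": -0.215},
    {"jaw": 1,"delta_pos": [220,68,0],"spin": -0.215},
    {"jaw": 1,"delta_pos": [275,85,0],"spin": -0.215},
    {"jaw": 1,"delta_pos": [331,102,0],"spin": -0.215},
    {"jaw": 1,"delta_pos": [331,102,0],"spin": -0.215},
    {"jaw": 1,"delta_pos": [331,102,0],"spin": -0.215},
  ],
)

```text
time_s: 3.45
ee_pos: [587.0, 15.8, 344.8]
ee_rot: [180.0, 0.1, 84.6]
force: [0.6, -0.4, -0.5]
gripper_width: 0.5
```

```bash
python3 - <<'E'
from h import *
from fit import model
info()
cal=cams.calibration("wrist");im=cams.grab_frame("wrist");v=im[:,:,::-1].copy()
M=model(P_)
for k,w in M.items():
    if k[0] in"LFB" or k[0] in("lid","lamp","lampb","plat","press") or k=="press":
        q=proj(cal,w)[0]
        if 0<q[0]<512 and 0<q[1]<384: cv2.circle(v,tuple(int(t) for t in q),2,(0,255,0) if k[0]!="lid" else (0,0,255),-1)
cv2.imwrite("pics/d_wrist.png",cv2.resize(v,None,fx=1.5,fy=1.5))
E
```

```text
t 3.45 pos [587.   15.8 344.8] rot [1.800e+02 7.000e-02 8.455e+01] case [ 46.1   0.5 344.8] q [ 0.5 16.6 68.9 -0.1 94.5  5.9] F [ 0.6 -0.4 -0.5] w 0.5
```

View pics/d_wrist.png

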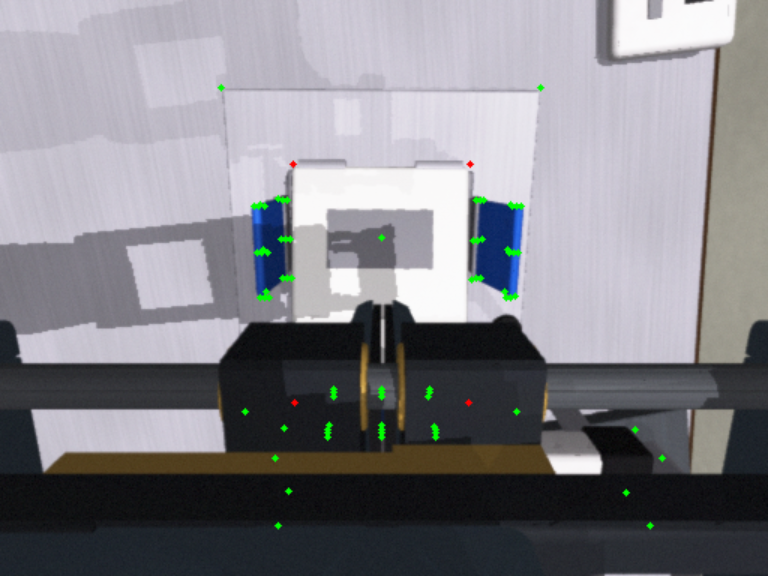

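The wrist view agrees with the model to 1–2 px: flap dots sit on the flaps at (270,250) and (500,250), and the lid edge falls on row 166. Now I'll press the lid down.

apply_moves(
  plan=[
    {"jaw": 1,"delta_pos": [0,0,60],"spin": 0},
    {"jaw": 1,"delta_pos": [0,0,120],"spin": 0},
    {"jaw": 1,"delta_pos": [0,0,175],"spin": 0},
    {"jaw": 1,"delta_pos": [0,0,195],"spin": 0},
    {"jaw": 1,"delta_pos": [0,0,203],"spin": 0},
    {"jaw": 1,"delta_pos": [0,0,207],"spin": 0},
    {"jaw": 1,"delta_pos": [0,0,211],"spin": 0},
    {"jaw": 1,"delta_pos": [0,0,215],"spin": 0},
  ],
)

```text
time_s: 4.5
ee_pos: [587.5, 14.9, 131.0]
ee_rot: [179.9, 0.0, 84.5]
force: [-0.2, 0.5, -0.1]
gripper_width: 0.3
```

```bash
python3 - <<'E'
from h import *
info()
im=cams.grab_frame("side");cv2.imwrite("pics/e_side.png",cv2.resize(im[90:290,150:320,::-1],None,fx=3,fy=3))
E
```

```text
t 4.5 pos [587.5  14.9 131. ] rot [1.7986e+02 5.0000e-02 8.4480e+01] case [ 4.53e+01 -1.00e-01  1.31e+02] q [ 0.4 21.3 92.4 -0.1 66.1  5.9] F [-0.2  0.5 -0.1] w 0.3
```

View pics/e_side.png

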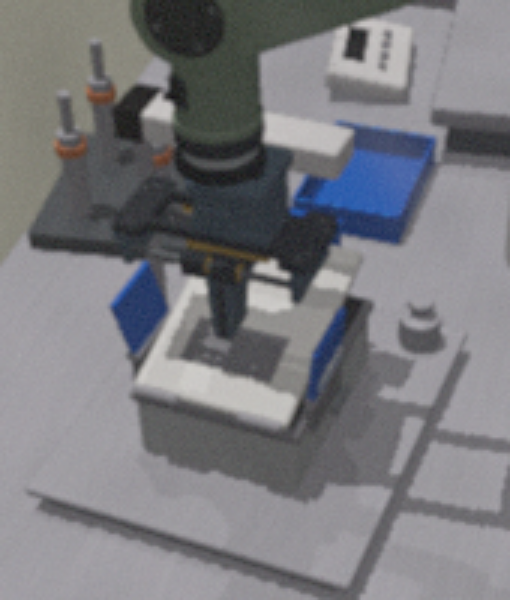

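apply_moves(
  plan=[
    {"jaw": 1,"delta_pos": [0,0,1],"spin": 0},
    {"jaw": 1,"delta_pos": [0,0,2],"spin": 0},
    {"jaw": 1,"delta_pos": [0,0,3],"spin": 0},
    {"jaw": 1,"delta_pos": [0,0,4],"spin": 0},
    {"jaw": 1,"delta_pos": [0,0,4.5],"spin": 0},
    {"jaw": 1,"delta_pos": [0,0,5],"spin": 0},
    {"jaw": 1,"delta_pos": [0,0,5.5],"spin": 0},
    {"jaw": 1,"delta_pos": [0,0,5.5],"spin": 0},
  ],
)

```text
time_s: 5.55
ee_pos: [586.9, 15.0, 124.6]
ee_rot: [179.9, 0.1, 84.5]
force: [-0.1, 0.1, -0.6]
gripper_width: 0.1
```

```bash
python3 - <<'E'
from h import *
info()
im=cams.grab_frame("side");cv2.imwrite("pics/f_side.png",cv2.resize(im[90:290,150:320,::-1],None,fx=3,fy=3))
E
```

```text
t 5.55 pos [586.9  15.  124.6] rot [1.7995e+02 6.0000e-02 8.4490e+01] case [ 45.3   0.5 124.6] q [ 0.4 21.6 92.9 -0.1 65.4  5.9] F [-0.1  0.1 -0.6] w 0.1
```

View pics/f_side.png

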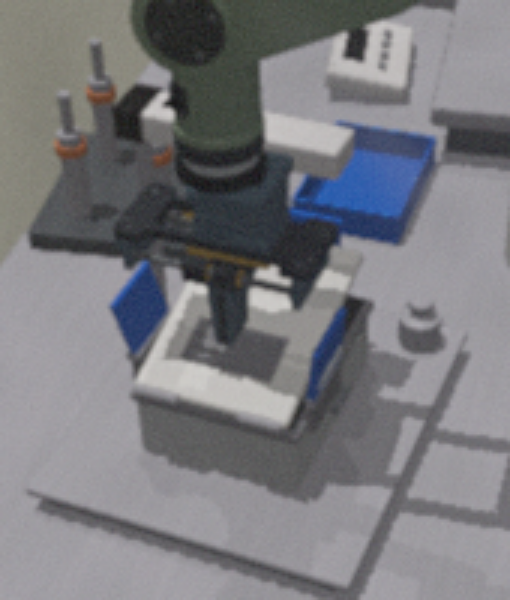

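```bash
python3 - <<'E'
from h import *
info();info()
cal=cams.calibration("side")
p=env.state()["ee_pos"]
for dz in(0,10,20): print(dz,(proj(cal,p+[0,0,dz])[0]-[150,90])*3)
im=cams.grab_frame("side");cv2.imwrite("pics/g_side.png",cv2.resize(im[150:250,190:290,::-1],None,fx=6,fy=6,interpolation=cv2.INTER_CUBIC))
im=cams.grab_frame("wrist");cv2.imwrite("pics/g_wrist.png",cv2.resize(im[:,:,::-1],None,fx=1.5,fy=1.5,interpolation=cv2.INTER_CUBIC))
E
```

```text
t 5.6 pos [587.   15.  124.6] rot [1.7994e+02 6.0000e-02 8.4490e+01] case [ 45.3   0.4 124.6] q [ 0.4 21.6 92.9 -0.1 65.4  5.9] F [-0.2 -0.3 -0.3] w 0.6
t 5.6 pos [587.   15.  124.6] rot [1.7994e+02 6.0000e-02 8.4490e+01] case [ 45.3   0.4 124.6] q [ 0.4 21.6 92.9 -0.1 65.4  5.9] F [-0.2 -0.3 -0.3] w 0.6
0 [235.22462228 360.79195437]
10 [234.72670321 352.63683425]
20 [234.22358133 344.39650028]
```

View pics/g_side.png

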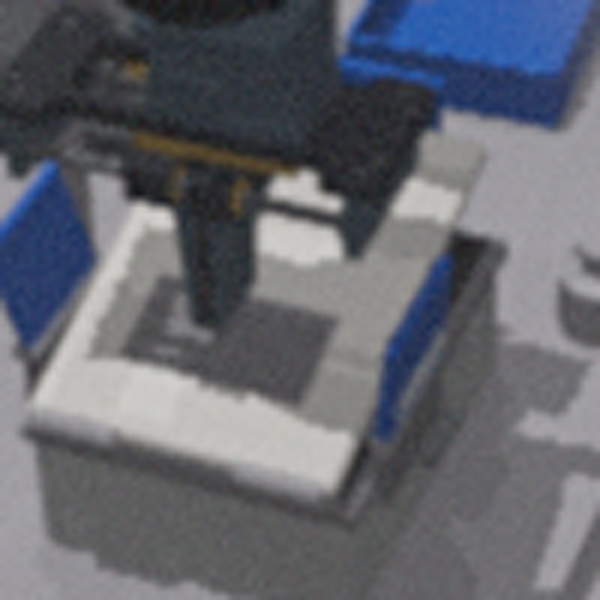

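View pics/g_wrist.png

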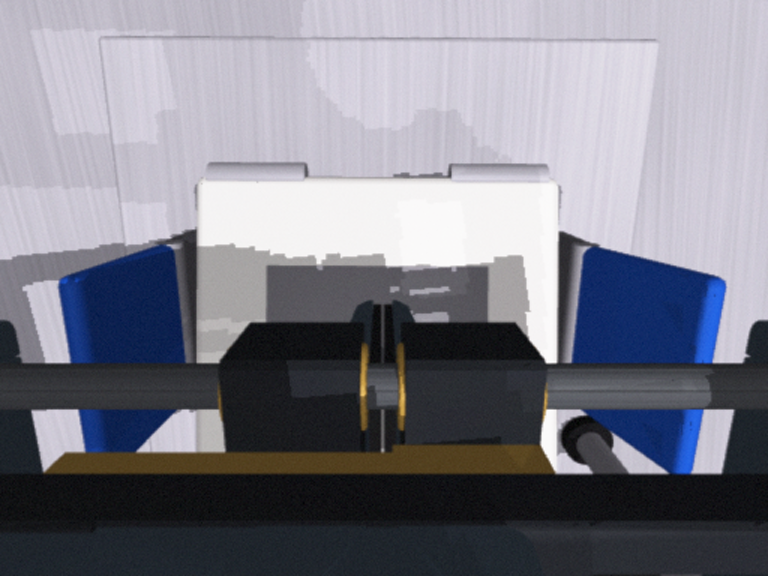

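```bash
cat >> h.py <<'E'
def overlay(name,fn,f=1.5,p=None,box=None):
    from fit import model
    cal=cams.calibration(name);im=cams.grab_frame(name);x0,y0,x1,y1=box or(0,0,512,384)
    v=cv2.resize(im[y0:y1,x0:x1,::-1],None,fx=f,fy=f,interpolation=cv2.INTER_CUBIC)
    M=model(P_ if p is None else p)
    for k,w in M.items():
        if (cv2.Rodrigues(cal["rvec"])[0]@w+cal["tvec"])[2]<20: continue
        q=(proj(cal,w)[0]-[x0,y0])*f
        if abs(q).max()<2000: cv2.circle(v,tuple(int(t) for t in q),2,(0,0,255) if k[0]=="lid" else (0,255,0),-1)
    cv2.imwrite("pics/"+fn,v);return im,cal
E
python3 - <<'E'
from h import *
im,cal=overlay("wrist","h_wrist.png")
st=env.state();print(cv2.Rodrigues(cal["rvec"])[0].round(3)); R=cv2.Rodrigues(cal["rvec"])[0];print("cam pos",-R.T@cal["tvec"], "tcp px",proj(cal,st["ee_pos"]))
E
```

```text
[[ 0.995 -0.097  0.001]
 [-0.094 -0.965  0.246]
 [-0.023 -0.245 -0.969]]
cam pos [594.07726511  84.18591751 329.93071771] tcp px [[253.6835854  210.85964681]]
```

View pics/h_wrist.png

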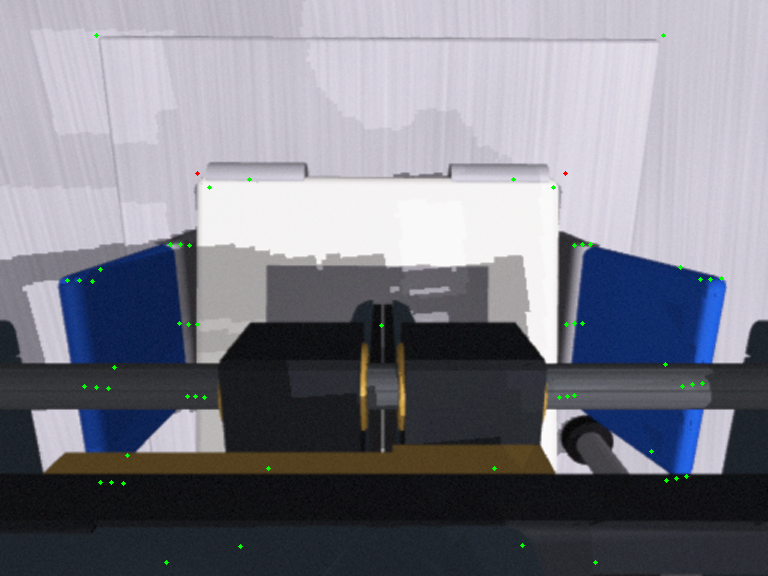

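The side view shows the tip (225,204) still floating over the lid label, and the force is about 0. So there is a z offset, and I'll creep lower in small steps.

apply_moves(
  plan=[
    {"jaw": 1,"delta_pos": [0,0,1],"spin": 0},
    {"jaw": 1,"delta_pos": [0,0,2],"spin": 0},
    {"jaw": 1,"delta_pos": [0,0,3],"spin": 0},
    {"jaw": 1,"delta_pos": [0,0,4],"spin": 0},
    {"jaw": 1,"delta_pos": [0,0,5],"spin": 0},
    {"jaw": 1,"delta_pos": [0,0,6],"spin": 0},
    {"jaw": 1,"delta_pos": [0,0,7],"spin": 0},
    {"jaw": 1,"delta_pos": [0,0,8],"spin": 0},
  ],
)

```text
time_s: 6.75
ee_pos: [587.0, 15.0, 116.6]
ee_rot: [179.9, 0.1, 84.5]
force: [-0.3, 0.1, 0.6]
gripper_width: 0.6
```

```bash
python3 - <<'E'
from h import *
info()
im=cams.grab_frame("side");cv2.imwrite("pics/i_side.png",cv2.resize(im[150:250,190:290,::-1],None,fx=6,fy=6,interpolation=cv2.INTER_CUBIC))
im=cams.grab_frame("scene");cv2.imwrite("pics/i_scene.png",cv2.resize(im[150:310,190:340,::-1],None,fx=3.7,fy=3.7,interpolation=cv2.INTER_CUBIC))
info()
E
```

```text
t 6.75 pos [587.   15.  116.6] rot [1.7994e+02 6.0000e-02 8.4490e+01] case [ 45.3   0.4 116.6] q [ 0.4 22.  93.6 -0.1 64.4  5.9] F [-0.3  0.1  0.6] w 0.6
t 6.85 pos [586.9  15.  116.5] rot [1.7995e+02 6.0000e-02 8.4490e+01] case [ 45.3   0.5 116.5] q [ 0.4 22.  93.6 -0.1 64.4  5.9] F [ 1.1 -0.4 -0.9] w 0.3
```

View pics/i_side.png

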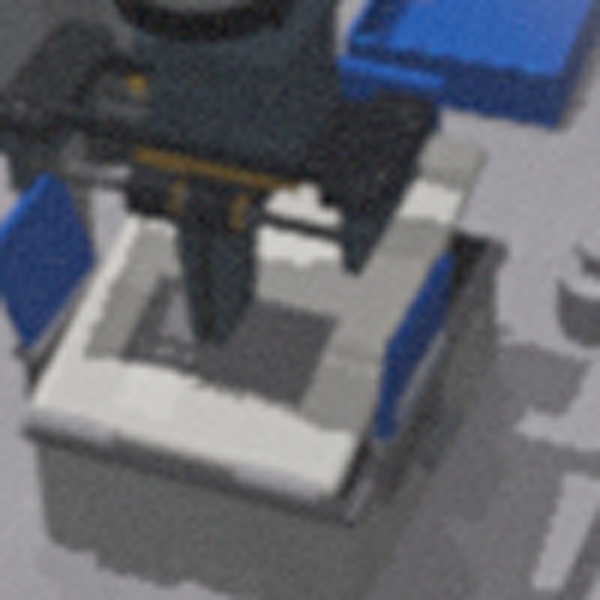

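View pics/i_scene.png

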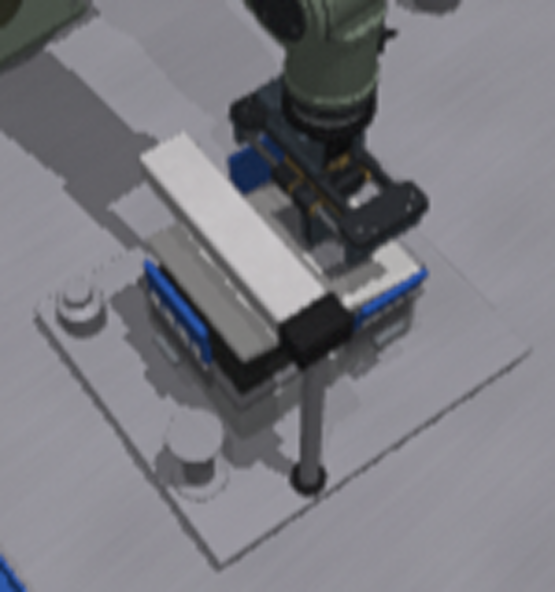

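```bash
python3 - <<'E'
from h import *
a=ray(cams.calibration("side"),(225.5,207.2));b=ray(cams.calibration("scene"),(274.5,215.2))
print(tri([a,b]))
for z in(116,125,135,145):
  p=[587,15,z];print(z,(proj(cams.calibration("scene"),p)[0]-[190,150])*3.7,(proj(cams.calibration("side"),p)[0]-[190,150])*6)
E
```

```text
[589.51543948  11.5424074  134.90260537]
116 [319.5864517  251.40461668] [231.18930819 375.56443297]
125 [319.86587119 245.95988917] [230.30095    361.02319753]
135 [320.18020533 239.83481957] [229.30413601 344.70668559]
145 [320.49868906 233.62889195] [228.29690402 328.21964516]
```

Triangulating the tip gives z≈135 against a reported 117. The physical tips sit about 18 mm (the grip depth) above the reported TCP, so I'll continue down.

apply_moves(
  plan=[
    {"jaw": 1,"delta_pos": [0,0,1],"spin": 0},
    {"jaw": 1,"delta_pos": [0,0,2],"spin": 0},
    {"jaw": 1,"delta_pos": [0,0,3],"spin": 0},
    {"jaw": 1,"delta_pos": [0,0,4],"spin": 0},
    {"jaw": 1,"delta_pos": [0,0,5],"spin": 0},
    {"jaw": 1,"delta_pos": [0,0,5],"spin": 0},
    {"jaw": 1,"delta_pos": [0,0,5],"spin": 0},
    {"jaw": 1,"delta_pos": [0,0,5],"spin": 0},
  ],
)

```text
time_s: 7.85
ee_pos: [586.9, 14.8, 111.7]
ee_rot: [179.9, 0.1, 84.5]
force: [-0.3, -0.4, 3.0]
gripper_width: 0.6
```

```bash
python3 - <<'E'
from h import *
info()
im=cams.grab_frame("side");cv2.imwrite("pics/j_side.png",cv2.resize(im[150:250,190:290,::-1],None,fx=6,fy=6,interpolation=cv2.INTER_CUBIC))
info()
E
```

```text
t 7.85 pos [586.9  14.8 111.7] rot [1.7994e+02 7.0000e-02 8.4490e+01] case [ 45.1   0.5 111.7] q [ 0.4 22.2 94.  -0.1 63.7  5.9] F [-0.3 -0.4  3. ] w 0.6
t 7.9 pos [586.9  14.9 111.7] rot [1.7994e+02 7.0000e-02 8.4500e+01] case [ 45.2   0.5 111.7] q [ 0.4 22.2 94.  -0.1 63.7  5.9] F [-0.8 -0.6  1.8] w 0.4
```

View pics/j_side.png

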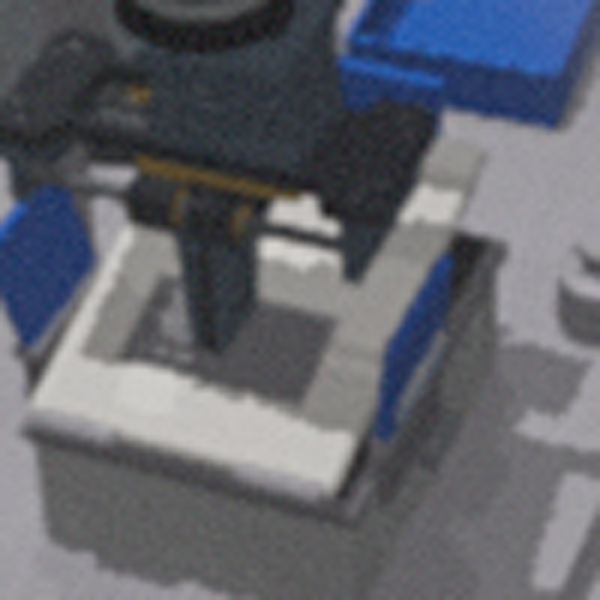

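Contact begins at about 3 N, but the gripper's wide body now sits close over the upright flap tops. I'll lift, turn the body 90° so that it spans the case x direction between the flaps, and press a little nearer the hinge to stay clear of the lamp.

apply_moves(
  plan=[
    {"jaw": 1,"delta_pos": [0,0,-30],"spin": 0},
    {"jaw": 1,"delta_pos": [5,0,-50],"spin": 0.18},
    {"jaw": 1,"delta_pos": [9,0,-50],"spin": 0.36},
    {"jaw": 1,"delta_pos": [9,0,-50],"spin": 0.54},
    {"jaw": 1,"delta_pos": [9,0,-50],"spin": 0.72},
    {"jaw": 1,"delta_pos": [9,0,-50],"spin": 0.9},
    {"jaw": 1,"delta_pos": [9,0,-50],"spin": 1.08},
    {"jaw": 1,"delta_pos": [9,0,-50],"spin": 1.26},
  ],
)

```text
time_s: 8.9
ee_pos: [587.7, 24.2, 161.2]
ee_rot: [180.0, -0.0, 12.0]
force: [-0.7, 0.8, 0.2]
gripper_width: 0.4
```

```bash
python3 - <<'E'
from h import *
info();st=env.state()
print("spin left",np.radians(st["ee_rot"][2]-(np.degrees(P_[2])-90)),dt(W(54,0,115)))
overlay("side","k_side.png",3,box=(150,90,320,290))
overlay("wrist","k_wrist.png")
E
```

```text
t 8.9 pos [587.7  24.2 161.2] rot [ 1.7996e+02 -1.0000e-02  1.1960e+01] case [ 54.5   0.6 161.2] q [ 1.3 20.2 89.6 -0.  70.2 79.3] F [-0.7  0.8  0.2] w 0.4
spin left 0.305367506781857 [ 0.4  0.7 46.2]
```

View pics/k_side.png

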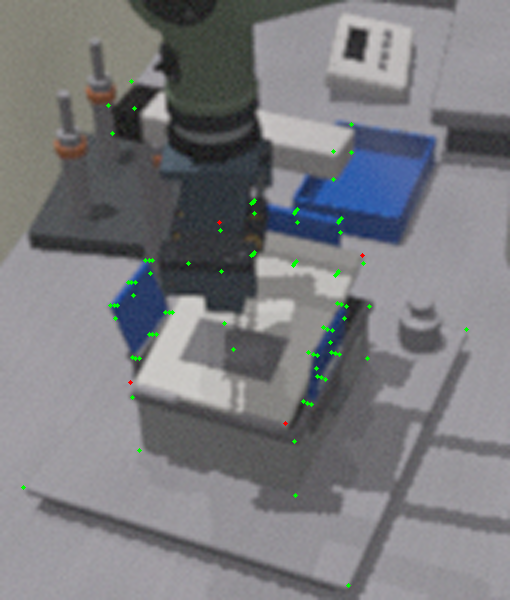

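View pics/k_wrist.png

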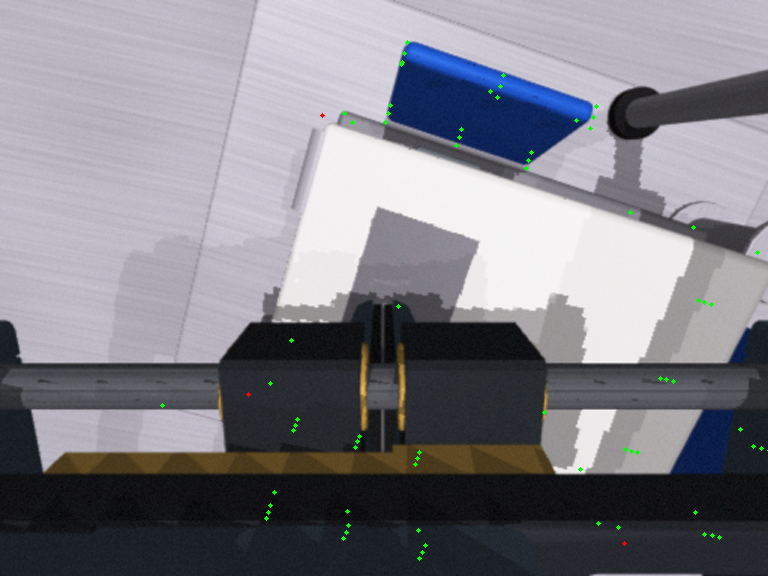

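apply_moves(
  plan=[
    {"jaw": 1,"delta_pos": [0,0,0],"spin": 0.17},
    {"jaw": 1,"delta_pos": [0,0,15],"spin": 0.305},
    {"jaw": 1,"delta_pos": [0,0,30],"spin": 0.305},
    {"jaw": 1,"delta_pos": [0,0,44],"spin": 0.305},
    {"jaw": 1,"delta_pos": [0,0,47],"spin": 0.305},
    {"jaw": 1,"delta_pos": [0,0,49],"spin": 0.305},
    {"jaw": 1,"delta_pos": [0,0,51],"spin": 0.305},
    {"jaw": 1,"delta_pos": [0,0,53],"spin": 0.305},
  ],
)

```text
time_s: 10.0
ee_pos: [588.0, 24.1, 108.6]
ee_rot: [180.0, -0.1, -5.1]
force: [-0.1, -0.1, 0.2]
gripper_width: 0.3
```

```bash
python3 - <<'E'
from h import *
info()
im=cams.grab_frame("side");cv2.imwrite("pics/l_side.png",cv2.resize(im[150:250,190:290,::-1],None,fx=6,fy=6,interpolation=cv2.INTER_CUBIC))
im=cams.grab_frame("scene");cv2.imwrite("pics/l_scene.png",cv2.resize(im[150:310,190:340,::-1],None,fx=3.7,fy=3.7,interpolation=cv2.INTER_CUBIC))
info()
E
```

```text
t 10.0 pos [588.   24.1 108.6] rot [ 1.7996e+02 -8.0000e-02 -5.1400e+00] case [ 54.4   0.3 108.6] q [ 1.3 22.5 94.1 -0.1 63.4 96.4] F [-0.1 -0.1  0.2] w 0.3
t 10.1 pos [587.7  24.1 108.3] rot [ 1.7995e+02 -3.0000e-02 -5.1500e+00] case [ 54.4   0.6 108.3] q [ 1.3 22.5 94.1 -0.1 63.4 96.4] F [ 0.2 -0.2  0.5] w 0.3
```

View pics/l_side.png

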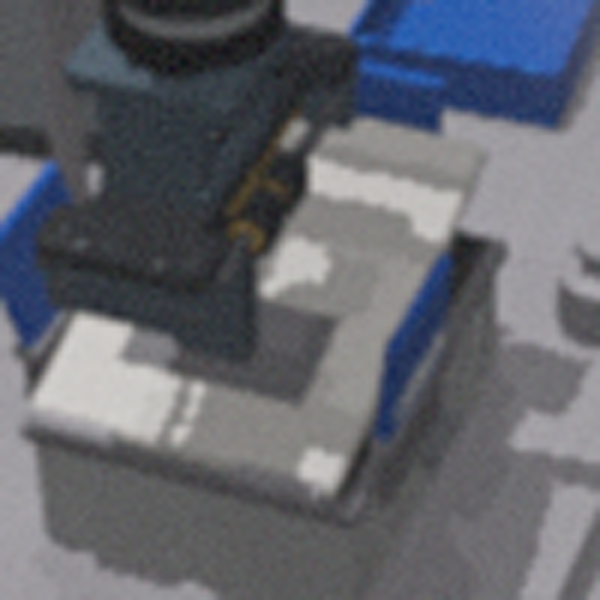

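View pics/l_scene.png

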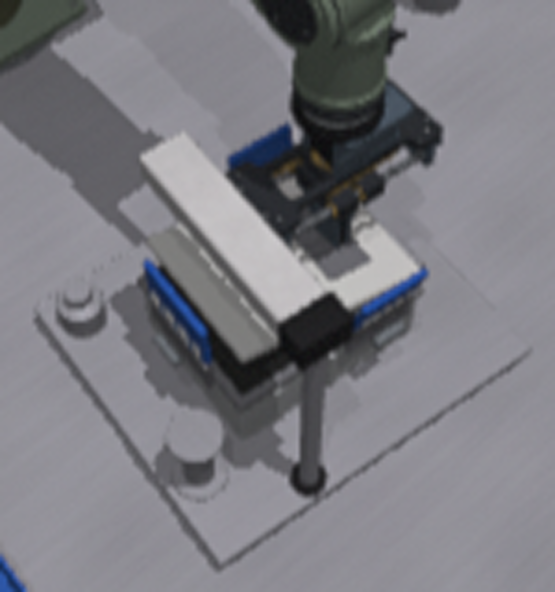

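```bash
python3 - <<'E'
from h import *
for z in(130,140,150,160,170,180,190,200):
  print(z,[((proj(cams.calibration("side"),W(x,y,z))[0]-[190,150])*6).round(0).tolist() for x,y in((143,38),(143,-38),(54,16),(54,-16),(-35,38))],((proj(cams.calibration("scene"),W(54,0,z))[0]-[190,150])*3.7).round(0))
E
```

```text
130 [[219.0, 516.0], [59.0, 472.0], [254.0, 373.0], [189.0, 356.0], [370.0, 266.0]] [328. 239.]
140 [[218.0, 500.0], [57.0, 456.0], [253.0, 356.0], [188.0, 340.0], [370.0, 249.0]] [328. 232.]
150 [[216.0, 483.0], [55.0, 439.0], [252.0, 340.0], [187.0, 323.0], [370.0, 233.0]] [329. 226.]
160 [[215.0, 466.0], [53.0, 422.0], [251.0, 323.0], [186.0, 307.0], [370.0, 216.0]] [329. 220.]
170 [[214.0, 449.0], [51.0, 405.0], [250.0, 306.0], [184.0, 290.0], [369.0, 200.0]] [329. 213.]
180 [[213.0, 431.0], [49.0, 388.0], [249.0, 289.0], [183.0, 273.0], [369.0, 183.0]] [330. 207.]
190 [[212.0, 414.0], [47.0, 370.0], [248.0, 272.0], [182.0, 255.0], [369.0, 166.0]] [330. 200.]
200 [[210.0, 396.0], [45.0, 352.0], [247.0, 254.0], [180.0, 238.0], [369.0, 148.0]] [331. 193.]
```

apply_moves(
  plan=[
    {"jaw": 1,"delta_pos": [0,0,1],"spin": 0},
    {"jaw": 1,"delta_pos": [0,0,2],"spin": 0},
    {"jaw": 1,"delta_pos": [0,0,3],"spin": 0},
    {"jaw": 1,"delta_pos": [0,0,4],"spin": 0},
    {"jaw": 1,"delta_pos": [0,0,5],"spin": 0},
    {"jaw": 1,"delta_pos": [0,0,6],"spin": 0},
    {"jaw": 1,"delta_pos": [0,0,7],"spin": 0},
    {"jaw": 1,"delta_pos": [0,0,8],"spin": 0},
  ],
)

```text
time_s: 11.1
ee_pos: [587.9, 23.9, 100.2]
ee_rot: [179.9, -0.1, -5.1]
force: [0.7, -2.0, 2.3]
gripper_width: 0.5
```

```bash
python3 - <<'E'
from h import *
info()
im=cams.grab_frame("side");cv2.imwrite("pics/n_side.png",cv2.resize(im[150:250,190:290,::-1],None,fx=6,fy=6,interpolation=cv2.INTER_CUBIC))
info()
E
```

```text
t 11.1 pos [587.9  23.9 100.2] rot [ 1.7994e+02 -6.0000e-02 -5.1500e+00] case [ 54.3   0.4 100.2] q [ 1.3 22.9 94.7 -0.1 62.3 96.4] F [ 0.7 -2.   2.3] w 0.5
t 11.15 pos [587.8  24.  100.1] rot [ 1.7995e+02 -5.0000e-02 -5.1500e+00] case [ 54.3   0.4 100.1] q [ 1.3 22.9 94.7 -0.1 62.3 96.4] F [ 0.8 -2.1  4. ] w 0.1
```

View pics/n_side.png

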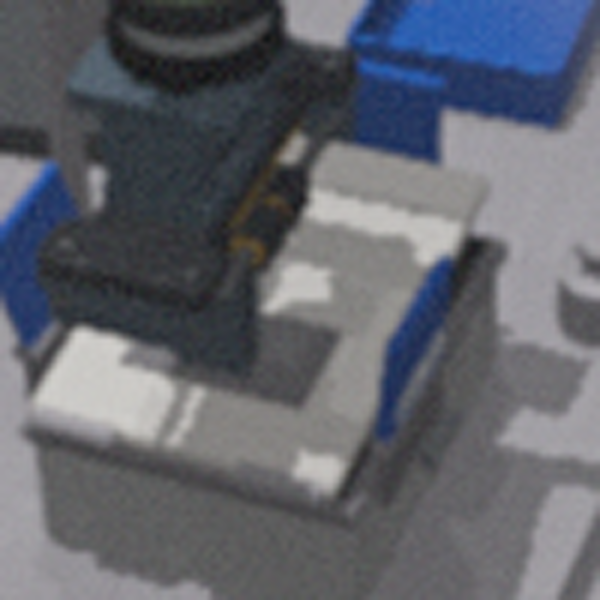

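The lid is now going down: its far edge moved from row 150 to row 185. Continuing.

apply_moves(
  plan=[
    {"jaw": 1,"delta_pos": [0,0,1],"spin": 0},
    {"jaw": 1,"delta_pos": [0,0,2],"spin": 0},
    {"jaw": 1,"delta_pos": [0,0,2.5],"spin": 0},
    {"jaw": 1,"delta_pos": [0,0,3],"spin": 0},
    {"jaw": 1,"delta_pos": [0,0,3.5],"spin": 0},
    {"jaw": 1,"delta_pos": [0,0,4],"spin": 0},
    {"jaw": 1,"delta_pos": [0,0,4.5],"spin": 0},
    {"jaw": 1,"delta_pos": [0,0,5],"spin": 0},
  ],
)

```text
time_s: 12.15
ee_pos: [587.8, 23.9, 95.0]
ee_rot: [179.9, -0.0, -5.1]
force: [0.3, -2.1, 3.9]
gripper_width: 0.4
```

```bash
python3 - <<'E'
from h import *
info()
im=cams.grab_frame("side");cv2.imwrite("pics/o_side.png",cv2.resize(im[150:250,190:290,::-1],None,fx=6,fy=6,interpolation=cv2.INTER_CUBIC))
info()
E
```

```text
t 12.15 pos [587.8  23.9  95. ] rot [ 1.7994e+02 -4.0000e-02 -5.1500e+00] case [54.3  0.5 95. ] q [ 1.2 23.1 95.1 -0.1 61.7 96.4] F [ 0.3 -2.1  3.9] w 0.4
t 12.2 pos [587.8  23.9  95. ] rot [ 1.7994e+02 -4.0000e-02 -5.1500e+00] case [54.3  0.5 95. ] q [ 1.2 23.2 95.1 -0.1 61.7 96.4] F [ 0.7 -3.5  2.9] w 0.7
```

View pics/o_side.png

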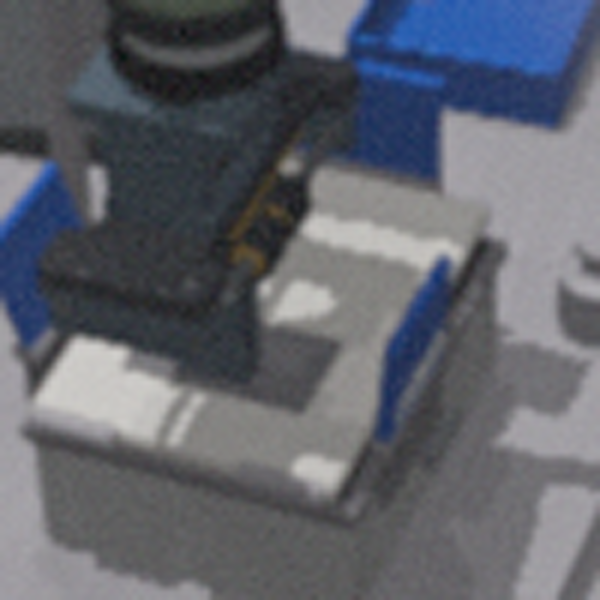

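```bash
python3 - <<'E'
from h import *
for a in(0,.05,.1,.2): print(a,(proj(cams.calibration("side"),W(106-204*np.cos(a)+6*np.sin(a),75,121+204*np.sin(a)+6*np.cos(a)))[0]-[190,150])*6)
E
```

```text
0 [488.28987289 209.76677091]
0.05 [488.23822106 194.04969971]
0.1 [487.83297384 178.84210477]
0.2 [485.94109012 150.09772564]
```

apply_moves(
  plan=[
    {"jaw": 1,"delta_pos": [0,0,0.5],"spin": 0},
    {"jaw": 1,"delta_pos": [0,0,1],"spin": 0},
    {"jaw": 1,"delta_pos": [0,0,1.5],"spin": 0},
    {"jaw": 1,"delta_pos": [0,0,2],"spin": 0},
    {"jaw": 1,"delta_pos": [0,0,2.5],"spin": 0},
    {"jaw": 1,"delta_pos": [0,0,3],"spin": 0},
    {"jaw": 1,"delta_pos": [0,0,3.5],"spin": 0},
    {"jaw": 1,"delta_pos": [0,0,4],"spin": 0},
  ],
)

```text
time_s: 13.2
ee_pos: [587.9, 24.0, 93.1]
ee_rot: [180.0, -0.1, -5.1]
force: [-4.2, -2.5, 16.4]
gripper_width: 0.3
```

```bash
python3 - <<'E'
from h import *
info()
im=cams.grab_frame("side");cv2.imwrite("pics/q_side.png",cv2.resize(im[150:250,190:290,::-1],None,fx=6,fy=6,interpolation=cv2.INTER_CUBIC))
info()
E
```

```text
t 13.2 pos [587.9  24.   93.1] rot [ 1.7996e+02 -1.0000e-01 -5.1500e+00] case [54.4  0.4 93.1] q [ 1.3 23.2 95.3 -0.1 61.4 96.4] F [-4.2 -2.5 16.4] w 0.3
t 13.25 pos [587.9  24.   93.1] rot [ 1.7996e+02 -1.1000e-01 -5.1500e+00] case [54.4  0.4 93.1] q [ 1.3 23.2 95.3 -0.1 61.4 96.4] F [-3.4 -2.  15.1] w 0.7
```

View pics/q_side.png

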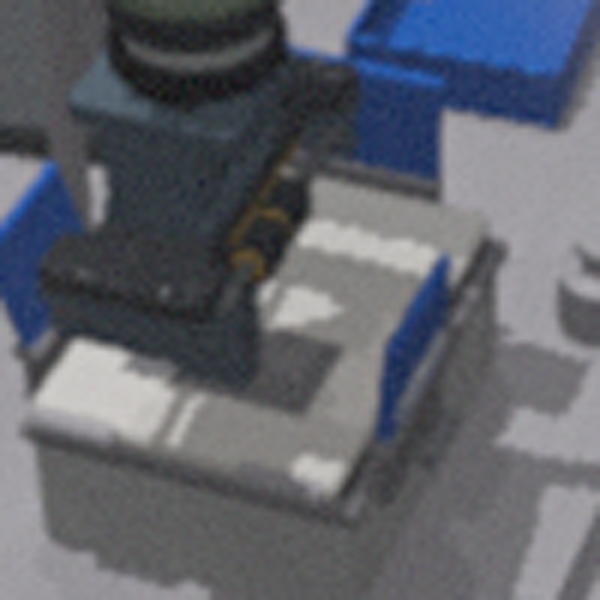

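The force rose to 16 N and the lid edge is at row 210, where the model predicts it when shut, so the lid is shut. It also calibrates the tip: the real tip is about 33 mm above the reported TCP. Next I'll lift and go outside the front flap.

apply_moves(
  plan=[
    {"jaw": 1,"delta_pos": [0,0,-55],"spin": 0},
    {"jaw": 1,"delta_pos": [0,0,-109],"spin": 0},
    {"jaw": 1,"delta_pos": [-60,-4,-109],"spin": 0},
    {"jaw": 1,"delta_pos": [-122,-4,-109],"spin": 0},
    {"jaw": 1,"delta_pos": [-122,-4,-109],"spin": 0},
    {"jaw": 1,"delta_pos": [-122,-4,-75],"spin": 0},
    {"jaw": 1,"delta_pos": [-122,-4,-42],"spin": 0},
    {"jaw": 1,"delta_pos": [-122,-4,-42],"spin": 0},
  ],
)

```text
time_s: 14.25
ee_pos: [465.4, 39.3, 132.6]
ee_rot: [180.0, 0.2, -5.2]
force: [-0.3, -0.5, 0.6]
gripper_width: 0.8
```

```bash
python3 - <<'E'
from h import *
info()
im,_=overlay("side","r_side.png",4,box=(180,130,310,270))
overlay("scene","r_scene.png",3.7,box=(190,150,340,310))
E
```

```text
t 14.25 pos [465.4  39.3 132.6] rot [179.96   0.23  -5.16] case [ 57.8 123.8 132.6] q [  3.4  11.  107.2  -0.   62.1  98.6] F [-0.3 -0.5  0.6] w 0.8
```

View pics/r_side.png

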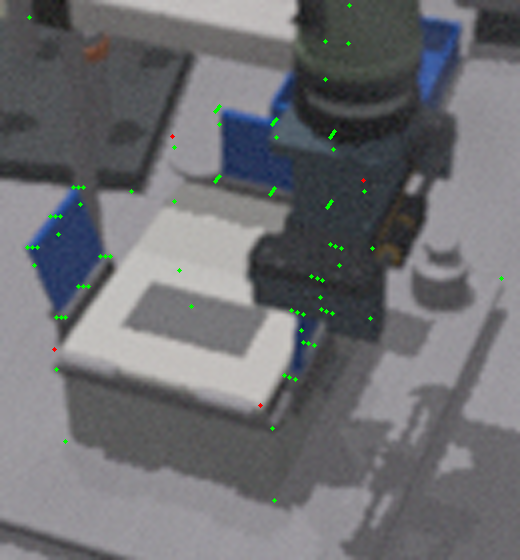

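View pics/r_scene.png

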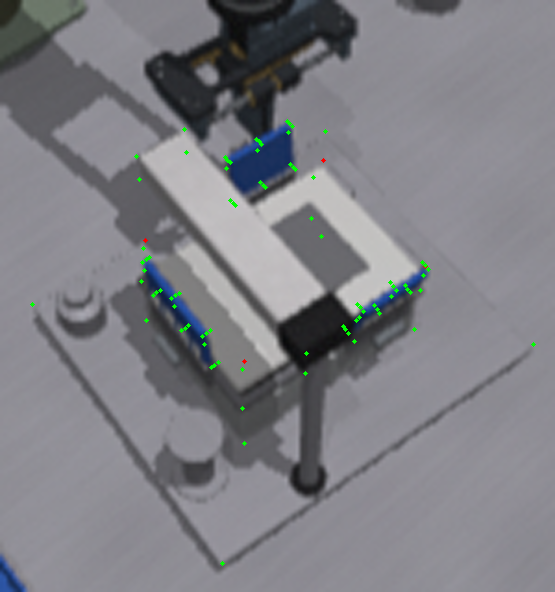

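```bash
python3 - <<'E'
from h import *
for z in(133,150,165,180,200): print(z,[((proj(cams.calibration("scene"),W(x,y,z))[0]-[190,150])*3.7).round(0).tolist() for x,y in((58,108),(58,124),(58,140))],[((proj(cams.calibration("side"),W(x,y,z))[0]-[180,130])*4).round(0).tolist() for x,y in((65,108),(65,124),(65,140))])
E
```

```text
133 [[261.0, 159.0], [251.0, 148.0], [242.0, 138.0]] [[330.0, 369.0], [353.0, 375.0], [376.0, 381.0]]
150 [[261.0, 148.0], [251.0, 137.0], [241.0, 127.0]] [[331.0, 350.0], [354.0, 356.0], [377.0, 362.0]]
165 [[261.0, 138.0], [251.0, 127.0], [241.0, 117.0]] [[331.0, 333.0], [354.0, 339.0], [377.0, 345.0]]
180 [[261.0, 128.0], [251.0, 117.0], [241.0, 106.0]] [[331.0, 316.0], [354.0, 322.0], [378.0, 327.0]]
200 [[261.0, 114.0], [250.0, 103.0], [240.0, 93.0]] [[331.0, 292.0], [355.0, 298.0], [378.0, 304.0]]
```

The tip is just outside the front flap at about z 165, with the lid shut and the flaps standing. Now I'll push the front flap over.

apply_moves(
  plan=[
    {"jaw": 1,"delta_pos": [13,0,-1],"spin": 0},
    {"jaw": 1,"delta_pos": [23,0,-2],"spin": 0},
    {"jaw": 1,"delta_pos": [33,0,-2],"spin": 0},
    {"jaw": 1,"delta_pos": [42,0,0],"spin": 0},
    {"jaw": 1,"delta_pos": [50,0,3],"spin": 0},
    {"jaw": 1,"delta_pos": [57,0,8],"spin": 0},
    {"jaw": 1,"delta_pos": [62,0,14],"spin": 0},
    {"jaw": 1,"delta_pos": [66,0,19],"spin": 0},
  ],
)

```text
time_s: 15.35
ee_pos: [534.2, 33.3, 116.1]
ee_rot: [180.0, -0.2, -5.2]
force: [0.4, 0.5, 1.2]
gripper_width: 0.7
```

```bash
python3 - <<'E'
from h import *
info()
for n,f,b in(("side",4,(180,130,310,270)),("scene",3.7,(190,150,340,310))):
    im=cams.grab_frame(n);cv2.imwrite(f"pics/s_{n}.png",cv2.resize(im[b[1]:b[3],b[0]:b[2],::-1],None,fx=f,fy=f,interpolation=cv2.INTER_CUBIC))
E
```

```text
t 15.35 pos [534.2  33.3 116.1] rot [180.    -0.19  -5.16] case [ 58.4  54.7 116.1] q [  2.4  17.5 100.6  -0.   61.7  97.5] F [0.4 0.5 1.2] w 0.7
```

View pics/s_side.png

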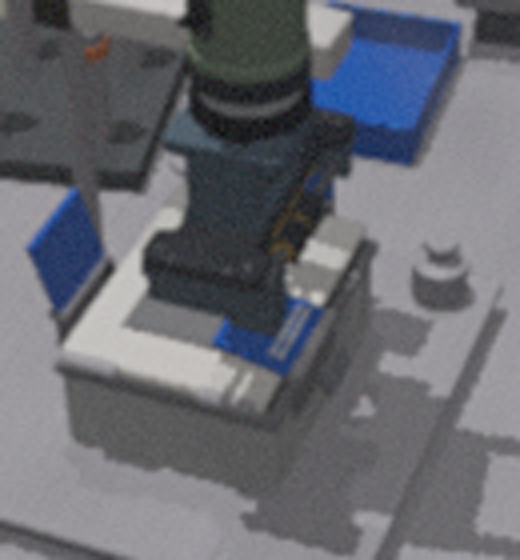

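View pics/s_scene.png

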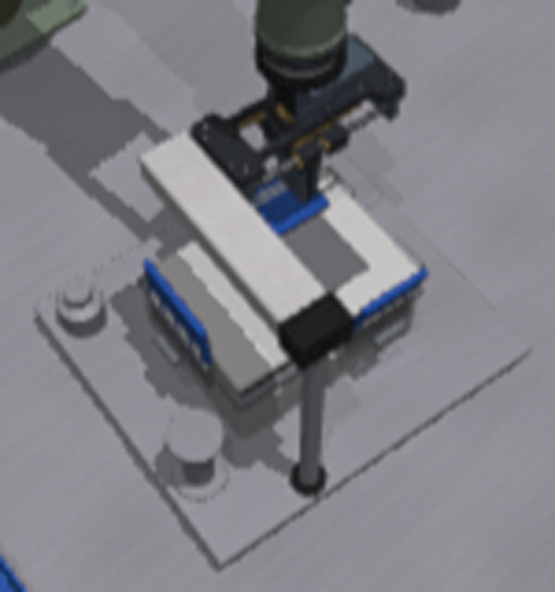

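The front flap is folded low at (265,335) in the side view. Pressing it home.

apply_moves(
  plan=[
    {"jaw": 1,"delta_pos": [0,0,4],"spin": 0},
    {"jaw": 1,"delta_pos": [0,0,8],"spin": 0},
    {"jaw": 1,"delta_pos": [0,0,12],"spin": 0},
    {"jaw": 1,"delta_pos": [0,0,15],"spin": 0},
    {"jaw": 1,"delta_pos": [0,0,16],"spin": 0},
    {"jaw": 1,"delta_pos": [0,0,17],"spin": 0},
    {"jaw": 1,"delta_pos": [0,0,18],"spin": 0},
    {"jaw": 1,"delta_pos": [0,0,18],"spin": 0},
  ],
)

```text
time_s: 16.45
ee_pos: [534.4, 33.3, 100.8]
ee_rot: [-180.0, -0.3, -5.2]
force: [-5.9, -1.0, 17.5]
gripper_width: 0.5
```

```bash
python3 - <<'E'
from h import *
info()
E
```

```text
t 16.45 pos [534.4  33.3 100.8] rot [-180.     -0.26   -5.16] case [ 58.4  54.5 100.8] q [  2.4  18.3 101.9  -0.   59.5  97.5] F [-5.9 -1.  17.5] w 0.5
```

apply_moves(
  plan=[
    {"jaw": 1,"delta_pos": [0,0,-55],"spin": 0},
    {"jaw": 1,"delta_pos": [0,0,-108],"spin": 0},
    {"jaw": 1,"delta_pos": [60,0,-108],"spin": 0},
    {"jaw": 1,"delta_pos": [120,0,-108],"spin": 0},
    {"jaw": 1,"delta_pos": [175,0,-108],"spin": 0},
    {"jaw": 1,"delta_pos": [190,0,-108],"spin": 0},
    {"jaw": 1,"delta_pos": [190,0,-108],"spin": 0},
    {"jaw": 1,"delta_pos": [190,0,-75],"spin": 0},
  ],
)

```text
time_s: 17.45
ee_pos: [724.5, 16.3, 179.5]
ee_rot: [-180.0, -0.6, -5.2]
force: [0.4, 0.0, -0.3]
gripper_width: 0.3
```

```bash
python3 - <<'E'
from h import *
info()
for n,f,b in(("side",4,(180,130,310,270)),("scene",3.7,(190,150,340,310))):
    im,_=overlay(n,f"t_{n}.png",f,box=b)
E
```

```text
t 17.45 pos [724.5  16.3 179.5] rot [-179.96   -0.63   -5.15] case [  59.9 -136.3  179.5] q [ 0.4 32.  67.5 -0.  79.9 95.5] F [ 0.4  0.  -0.3] w 0.3
```

View pics/t_side.png

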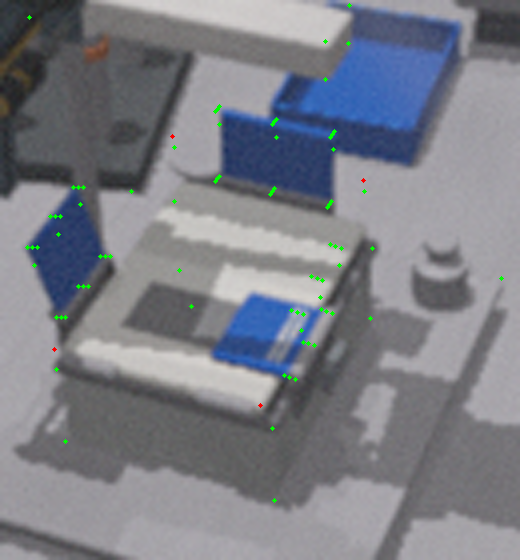

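View pics/t_scene.png

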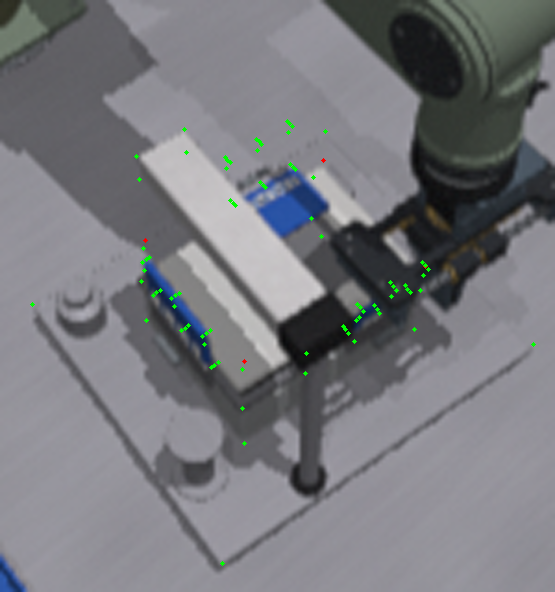

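The front flap lies flat at (265,330) in the side view. Now the back flap.

apply_moves(
  plan=[
    {"jaw": 1,"delta_pos": [0,0,30],"spin": 0},
    {"jaw": 1,"delta_pos": [0,0,46],"spin": 0},
    {"jaw": 1,"delta_pos": [-12,0,46],"spin": 0},
    {"jaw": 1,"delta_pos": [-25,0,46],"spin": 0},
    {"jaw": 1,"delta_pos": [-35,0,45],"spin": 0},
    {"jaw": 1,"delta_pos": [-45,0,45],"spin": 0},
    {"jaw": 1,"delta_pos": [-54,0,47],"spin": 0},
    {"jaw": 1,"delta_pos": [-62,0,50],"spin": 0},
  ],
)

```text
time_s: 18.55
ee_pos: [659.1, 21.8, 123.9]
ee_rot: [180.0, -0.0, -5.1]
force: [10.7, -1.4, 3.3]
gripper_width: 0.5
```

```bash
python3 - <<'E'
from h import *
info()
for n,f,b in(("side",4,(180,130,310,270)),):
    im=cams.grab_frame(n);cv2.imwrite(f"pics/u_{n}.png",cv2.resize(im[b[1]:b[3],b[0]:b[2],::-1],None,fx=f,fy=f,interpolation=cv2.INTER_CUBIC))
E
```

```text
t 18.55 pos [659.1  21.8 123.9] rot [ 1.7997e+02 -5.0000e-02 -5.1400e+00] case [ 59.1 -70.7 123.9] q [ 0.9 27.9 82.5 -0.  69.5 96.1] F [10.7 -1.4  3.3] w 0.5
```

View pics/u_side.png

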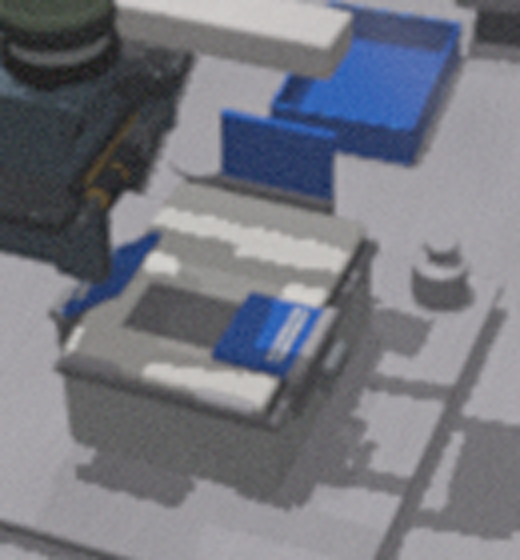

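apply_moves(
  plan=[
    {"jaw": 1,"delta_pos": [-4,0,0],"spin": 0},
    {"jaw": 1,"delta_pos": [-8,0,3],"spin": 0},
    {"jaw": 1,"delta_pos": [-12,0,7],"spin": 0},
    {"jaw": 1,"delta_pos": [-14,0,12],"spin": 0},
    {"jaw": 1,"delta_pos": [-15,0,16],"spin": 0},
    {"jaw": 1,"delta_pos": [-15,0,20],"spin": 0},
    {"jaw": 1,"delta_pos": [-15,0,23],"spin": 0},
    {"jaw": 1,"delta_pos": [-15,0,25],"spin": 0},
  ],
)

```text
time_s: 19.6
ee_pos: [643.2, 23.3, 100.8]
ee_rot: [180.0, -0.0, -5.1]
force: [-6.4, 0.1, 17.8]
gripper_width: 0.7
```

```bash
python3 - <<'E'
from h import *
info()
for n,f,b in(("side",4,(180,130,310,270)),):
    im=cams.grab_frame(n);cv2.imwrite(f"pics/v_{n}.png",cv2.resize(im[b[1]:b[3],b[0]:b[2],::-1],None,fx=f,fy=f,interpolation=cv2.INTER_CUBIC))
info()
E
```

```text
t 19.6 pos [643.2  23.3 100.8] rot [ 1.7996e+02 -1.0000e-02 -5.1400e+00] case [ 59.  -54.7 100.8] q [ 1.1 27.5 86.7 -0.  65.7 96.2] F [-6.4  0.1 17.8] w 0.7
t 19.65 pos [643.2  23.2 100.9] rot [ 1.7996e+02 -2.0000e-02 -5.1400e+00] case [ 58.9 -54.7 100.9] q [ 1.1 27.5 86.7 -0.  65.7 96.2] F [-5.3 -0.3 11.8] w 0.4
```

View pics/v_side.png

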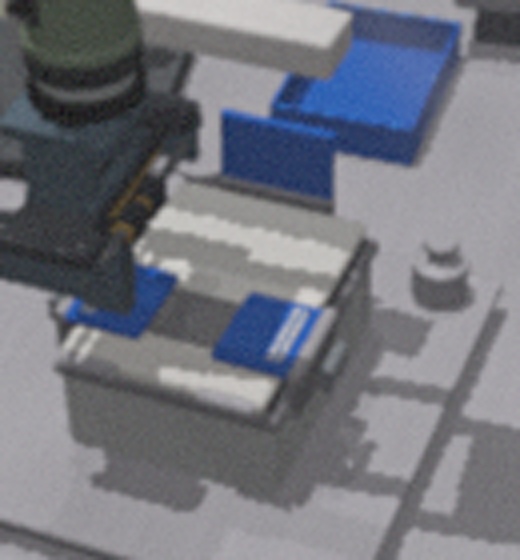

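Both the front and back flaps are flat. The lamp flap needs a lean, and the moves only translate and spin. The one lever I have is that poses out of reach are "approached as far as the arm can". I'll estimate the kinematics and see where furniture stands.

```bash
python3 - <<'E'
from h import *
from scipy.optimize import least_squares
d=np.array([[18.3,89.6,np.hypot(200.3,539),179.9],[5.3,83.3,np.hypot(389.1,268),345.1],[16.6,68.9,np.hypot(587,15.8),344.8],[22.9,94.7,np.hypot(587.9,23.9),100.2],[11,107.2,np.hypot(465.4,39.3),132.6],[32,67.5,np.hypot(724.5,16.3),179.5],[27.5,86.7,np.hypot(643.2,23.3),100.9],[22.5,94.1,588.5,108.4]])
def f(p,q2,q3):
    a0,L1,L2,e,z=p;a=np.radians(q2);b=np.radians(q2+q3)
    return a0+L1*np.sin(a)+L2*np.sin(b)+e*np.cos(b), z+L1*np.cos(a)+L2*np.cos(b)-e*np.sin(b)
r=least_squares(lambda p:np.r_[f(p,d[:,0],d[:,1])[0]-d[:,2],f(p,d[:,0],d[:,1])[1]-d[:,3]],[50,450,450,0,100])
print(r.x.round(1),r.fun.round(1))
np.save("k.npy",r.x)
p=r.x
for q2,q3 in((0,12.3),(20,12.3),(40,12.3),(60,12.3),(70,12.3),(80,12.3),(90,12.3),(-48,12.3),(-48,149),(0,149),(28,149),(50,129),(-30,60)): print(q2,q3,np.round(f(p,q2,q3),0))
cal=cams.calibration("scene")
for n,uv in dict(monitorbase=(280,74),dev_l=(343,145),dev_r=(380,155),cyl=(345,112),box=(400,180),edge_left=(297,50),edge2=(495,165),base=(180,155)).items(): print(n,atz(cal,uv,0).round(0))
E
```

```text
[  -1.4  599.6  417.4   28.9 -233.1] [ 0.2 -0.5  1.1  0.   0.1 -1.4  0.7 -0.2  0.5  0.1  0.6  0.   0.2 -1.5
  0.4 -0.3]
0 12.3 [116. 768.]
20 12.3 [451. 668.]
40 12.3 [732. 459.]
60 12.3 [924. 166.]
70 12.3 [980.  -1.]
80 12.3 [1005. -175.]
90 12.3 [1000. -350.]
-48 12.3 [-667.  524.]
-48 149 [-43.  60.]
0 149 [189.  -6.]
28 149 [ 273. -122.]
50 129 [ 436. -266.]
-30 60 [-67. 633.]
monitorbase [-112.  705.    0.]
dev_l [450. 550.   0.]
dev_r [595. 620.   0.]
cyl [313. 724.   0.]
box [734. 568.   0.]
edge_left [-210.  929.    0.]
edge2 [950. 926.   0.]
base [ 17. -16.   0.]
```

```bash
cat > ik.py <<'E'
import numpy as np
from scipy.optimize import least_squares
from scipy.spatial.transform import Rotation as Rn
k=np.load("k.npy")
lo=np.array([-177.97,-48.28,12.27,-77.06,2.81,-146.56]);hi=np.array([177.97,115.42,149.76,257.06,150.46,146.56])
Dd=[400.]
def fk(q,D=None):
    D=D or Dd[0]
    a0,L1,L2,e,zc=k;d1=zc+D
    q=np.asarray(q,float);a=np.radians(q[1]);b=np.radians(q[1]+q[2])
    R1=Rn.from_euler("z",q[0],degrees=True).as_matrix()
    w=R1@np.array([a0+L1*np.sin(a)+L2*np.sin(b)+e*np.cos(b),0,d1+L1*np.cos(a)+L2*np.cos(b)-e*np.sin(b)])
    R=R1@Rn.from_euler("YZYZ"[:3],[q[1]+q[2],q[3],q[4]],degrees=True).as_matrix()@Rn.from_euler("z",q[5]+90,degrees=True).as_matrix()
    return w+R[:,2]*D,R
def ik(p,R,D=None,n=30,seed=None,wr=300):
    best=[];rng=np.random.default_rng(0)
    for i in range(n):
        q0=np.clip(seed if (seed is not None and i==0) else rng.uniform(lo,hi),lo+.1,hi-.1)
        f=lambda q:np.r_[fk(q,D)[0]-p,(wr*Rn.from_matrix(R.T@fk(q,D)[1]).as_rotvec())]
        r=least_squares(f,q0,bounds=(lo,hi),x_scale=30)
        best.append((r.cost,r.x))
    best.sort(key=lambda t:t[0]);out=[]
    for c,x in best:
        if c<1 and all(np.abs(x-y).max()>3 for y in out): out.append(x)
    return out,best[0]
E
python3 - <<'E'
from h import *
import ik
print(ik.fk([1.1,27.5,86.7,0,65.7,96.2])[0], Rn.from_matrix(ik.fk([1.1,27.5,86.7,0,65.7,96.2])[1]).as_euler("xyz",degrees=True), env.state()["ee_pos"])
yaw=np.degrees(P_[2])
for lean in(35,40):
  for flip in(0,180):
    R=Rn.from_euler("z",yaw,degrees=True).as_matrix()@Rn.from_euler("y",-lean,degrees=True).as_matrix()@np.diag([1,-1,-1])@Rn.from_euler("z",flip,degrees=True).as_matrix()
    # tool z
    for D in(300,400):
      for nm,tip in(("start",W(-135,0,165)),("end",W(-60,0,133))):
        tcp=tip+R[:,2]*33
        s,b=ik.ik(tcp,R,D)
        print(lean,flip,D,nm,(R[:,2]).round(2),[x.round(0).tolist() for x in s],None if s else b[0])
E
```

```text
[644.90444876  12.38279801 101.27195112] [-1.79989200e+02 -9.94150958e-02 -5.10000937e+00] [643.1517915   23.23614376 100.94603155]
35 0 300 start [ 0.06  0.57 -0.82] [[-30.0, 28.0, 89.0, 32.0, 81.0, -34.0]] None
35 0 300 end [ 0.06  0.57 -0.82] [[-23.0, 27.0, 95.0, 35.0, 73.0, -33.0]] None
35 0 400 start [ 0.06  0.57 -0.82] [[-34.0, 31.0, 86.0, 30.0, 83.0, -38.0]] None
35 0 400 end [ 0.06  0.57 -0.82] [[-28.0, 30.0, 93.0, 33.0, 75.0, -37.0]] None
35 180 300 start [ 0.06  0.57 -0.82] [[-30.0, 28.0, 89.0, 32.0, 81.0, 146.0]] None
35 180 300 end [ 0.06  0.57 -0.82] [] 3.3766265363922026
35 180 400 start [ 0.06  0.57 -0.82] [[-34.0, 31.0, 86.0, 30.0, 83.0, 142.0]] None
35 180 400 end [ 0.06  0.57 -0.82] [[-28.0, 30.0, 93.0, 33.0, 75.0, 143.0]] None
40 0 300 start [ 0.06  0.64 -0.77] [[-31.0, 29.0, 89.0, 36.0, 84.0, -37.0]] None
40 0 300 end [ 0.06  0.64 -0.77] [[-25.0, 29.0, 95.0, 39.0, 76.0, -36.0]] None
40 0 400 start [ 0.06  0.64 -0.77] [[-36.0, 33.0, 86.0, 34.0, 86.0, -41.0]] None
40 0 400 end [ 0.06  0.64 -0.77] [[-30.0, 32.0, 93.0, 37.0, 78.0, -40.0]] None
40 180 300 start [ 0.06  0.64 -0.77] [[-31.0, 29.0, 89.0, 36.0, 84.0, 143.0]] None
40 180 300 end [ 0.06  0.64 -0.77] [[-25.0, 29.0, 95.0, 39.0, 76.0, 144.0]] None
40 180 400 start [ 0.06  0.64 -0.77] [[-36.0, 33.0, 86.0, 34.0, 86.0, 139.0]] None
40 180 400 end [ 0.06  0.64 -0.77] [[-30.0, 32.0, 93.0, 37.0, 78.0, 140.0]] None
```

apply_moves(
  plan=[
    {"jaw": 1,"delta_pos": [0,0,-60],"spin": 0},
    {"jaw": 1,"delta_pos": [0,0,-120],"spin": 0},
    {"jaw": 1,"delta_pos": [0,0,-160],"spin": 0},
    {"jaw": 1,"delta_pos": [-49,-25,-187],"spin": -0.15},
    {"jaw": 1,"delta_pos": [-98,-49,-214],"spin": -0.3},
    {"jaw": 1,"delta_pos": [-147,-74,-241],"spin": -0.45},
    {"jaw": 1,"delta_pos": [-196,-98,-268],"spin": -0.6},
    {"jaw": 1,"delta_pos": [-245,-123,-295],"spin": -0.75},
  ],
)

```text
time_s: 20.65
ee_pos: [408.0, 168.5, 396.0]
ee_rot: [-180.0, 0.1, 38.1]
force: [-0.2, 1.9, 0.5]
gripper_width: 0.6
```

```bash
python3 - <<'E'
from h import *
info();st=env.state()
print(dt([38,398,620]), np.radians(84.5-st["ee_rot"][2]))
E
```

```text
t 20.65 pos [408.  168.5 396. ] rot [-1.80e+02  8.00e-02  3.81e+01] case [180.8 193.4 396. ] q [21.   2.5 79.4 -0.  98.2 72.9] F [-0.2  1.9  0.5] w 0.6
[-149.9 -409.  -223.8] 0.809864907797976
```

apply_moves(
  plan=[
    {"jaw": 1,"delta_pos": [-19,-51,-28],"spin": -0.12},
    {"jaw": 1,"delta_pos": [-38,-102,-56],"spin": -0.24},
    {"jaw": 1,"delta_pos": [-56,-153,-84],"spin": -0.36},
    {"jaw": 1,"delta_pos": [-75,-204,-112],"spin": -0.48},
    {"jaw": 1,"delta_pos": [-94,-255,-140],"spin": -0.6},
    {"jaw": 1,"delta_pos": [-112,-306,-168],"spin": -0.7},
    {"jaw": 1,"delta_pos": [-131,-357,-196],"spin": -0.81},
    {"jaw": 1,"delta_pos": [-150,-409,-224],"spin": -0.81},
  ],
)

```text
time_s: 21.65
ee_pos: [36.1, 398.2, 620.8]
ee_rot: [-179.9, 0.1, 84.5]
force: [1.4, 1.6, -0.7]
gripper_width: 0.4
```

```bash
python3 - <<'E'
from h import *
info();st=env.state()
print(dt([38,398,620]), np.radians(84.5-st["ee_rot"][2]))
E
```

```text
t 21.65 pos [ 36.1 398.2 620.8] rot [-1.7995e+02  1.0000e-01  8.4550e+01] case [373.6 585.7 620.8] q [8.310e+01 7.400e+00 4.010e+01 1.000e-01 1.326e+02 8.860e+01] F [ 1.4  1.6 -0.7] w 0.4
[0.  1.9 0.8] -0.0008077737526399089
```

apply_moves(
  plan=[
    {"jaw": 1,"delta_pos": [-20,0,-30],"spin": 0},
    {"jaw": 1,"delta_pos": [-40,0,-60],"spin": 0},
    {"jaw": 1,"delta_pos": [-60,0,-90],"spin": 0},
    {"jaw": 1,"delta_pos": [-80,0,-120],"spin": 0},
    {"jaw": 1,"delta_pos": [-100,0,-150],"spin": 0},
    {"jaw": 1,"delta_pos": [-120,0,-180],"spin": 0},
    {"jaw": 1,"delta_pos": [-140,0,-210],"spin": 0},
    {"jaw": 1,"delta_pos": [-150,0,-240],"spin": 0},
  ],
)

```text
time_s: 22.65
ee_pos: [22.9, 257.0, 720.0]
ee_rot: [180.0, -2.1, 84.5]
force: [-0.9, 0.3, -0.5]
gripper_width: 0.4
```

```bash
python3 - <<'E'
from h import *
info();print(Rt(env.state())[:,2].round(3))
E
```

```text
t 22.65 pos [ 22.9 257.  720. ] rot [179.98  -2.08  84.54] case [231.8 585.2 720. ] q [8.230e+01 2.800e+00 2.470e+01 1.000e-01 1.504e+02 8.780e+01] F [-0.9  0.3 -0.5] w 0.4
[ 0.004  0.036 -0.999]
```

The limit trick works: at the J5 stop the tool leaned 2° in the wanted direction (+y). I'll push harder against the limit.

apply_moves(
  plan=[
    {"jaw": 1,"delta_pos": [-60,0,-60],"spin": 0},
    {"jaw": 1,"delta_pos": [-120,0,-120],"spin": 0},
    {"jaw": 1,"delta_pos": [-180,0,-180],"spin": 0},
    {"jaw": 1,"delta_pos": [-240,0,-240],"spin": 0},
    {"jaw": 1,"delta_pos": [-280,0,-300],"spin": 0},
    {"jaw": 1,"delta_pos": [-280,0,-360],"spin": 0},
    {"jaw": 1,"delta_pos": [-280,0,-400],"spin": 0},
    {"jaw": 1,"delta_pos": [-280,0,-400],"spin": 0},
  ],
)

```text
time_s: 23.65
ee_pos: [4.4, 96.4, 714.3]
ee_rot: [179.7, -4.3, 84.5]
force: [-0.1, -0.7, 1.1]
gripper_width: 0.7
```

```bash
python3 - <<'E'
from h import *
info();print(Rt(env.state())[:,2].round(3))
E
```

```text
t 23.65 pos [  4.4  96.4 714.3] rot [179.71  -4.27  84.54] case [ 70.2 588.1 714.3] q [ 80.5 -13.   38.3   0.  150.4  86. ] F [-0.1 -0.7  1.1] w 0.7
[ 0.012  0.074 -0.997]
```

Each call at a limit leans the tool about 2.2° more, since the next call starts from the measured pose. I'll simulate that behaviour to find the most efficient place to do it.

```bash
cat > sim.py <<'E'
import numpy as np
from scipy.optimize import least_squares
k=np.load("k.npy");D=350.
lo=np.array([-48.28,12.27,2.81]);hi=np.array([115.42,149.76,150.46])
def fk(q):
    a0,L1,L2,e,zc=k;a=np.radians(q[0]);b=np.radians(q[0]+q[1]);s=np.radians(q.sum())
    return np.array([a0+L1*np.sin(a)+L2*np.sin(b)+e*np.cos(b)+D*np.sin(s), zc+D+L1*np.cos(a)+L2*np.cos(b)-e*np.sin(b)+D*np.cos(s)]),q.sum()
def call(q,rows,w,clip):
    p0,s0=fk(q)
    for r in rows:
        tgt=p0+r
        for _ in range(1):
            p,_s=fk(q);d=tgt-p;n=np.linalg.norm(d)
            t=p+d*min(1,clip/max(n,1e-9))
            res=lambda x:np.r_[fk(x)[0]-t,w*np.radians(x.sum()-s0)]
            q=least_squares(res,np.clip(q,lo+1e-6,hi-1e-6),bounds=(lo,hi),x_scale=10).x
    return q
if __name__=="__main__":
    c=np.pi/180
    def tool2w(v,lean): # x_t radial, z_t down
        x,z=v;cl,sl=np.cos(lean*c),np.sin(lean*c);return np.array([x*cl+z*sl, x*sl-z*cl])
    for w in(300,523,800):
        q=np.array([7.4,40.1,132.5])
        rows=[tool2w(v,0) for v in((-20,-30),(-40,-60),(-60,-90),(-80,-120),(-100,-150),(-120,-180),(-140,-210),(-150,-240))]
        q=call(q,rows,w,62.5);print(w,"obs r257 z720 q 2.8 24.7 150.4",fk(q),q.round(1))
        q=np.array([2.8,24.7,150.4])
        rows=[tool2w(v,2) for v in((-60,-60),(-120,-120),(-180,-180),(-240,-240),(-280,-300),(-280,-360),(-280,-400),(-280,-400))]
        q=call(q,rows,w,62.5);print(w,"obs r96 z714 q -13 38.3",fk(q),q.round(1))
E
python3 sim.py
```

```text
300 obs r257 z720 q 2.8 24.7 150.4 (array([255.64204095, 749.57589078]), np.float64(171.33507379189186)) [  2.7  18.1 150.5]
300 obs r96 z714 q -13 38.3 (array([ 81.94374251, 742.91384666]), np.float64(168.8030519466872)) [-13.8  32.2 150.5]
523 obs r257 z720 q 2.8 24.7 150.4 (array([257.80904274, 726.70217962]), np.float64(177.03842965877288)) [  2.7  23.9 150.5]
523 obs r96 z714 q -13 38.3 (array([ 88.68031672, 719.30222383]), np.float64(174.9231056280234)) [-13.5  38.  150.5]
800 obs r257 z720 q 2.8 24.7 150.4 (array([258.43762704, 719.87401474]), np.float64(178.72819651994817)) [  2.8  25.5 150.5]
800 obs r96 z714 q -13 38.3 (array([ 90.43616965, 712.73092356]), np.float64(176.63316153471004)) [-13.4  39.6 150.5]
```

```bash
python3 - <<'E'
import numpy as np
from sim import *
w=620
out=[]
for lean in(4,15,25):
  out=[]
  for q2 in range(-40,75,8):
    for q3 in(12.3,20,30,45,70,100,130,149):
      q5=180-lean-q2-q3
      if not(2.81<=q5<=150.46): continue
      q=np.array([q2,q3,q5],float);p,_=fk(q)
      if p[1]<150: continue
      for th in range(0,360,30):
        d=np.array([np.cos(np.radians(th)),np.sin(np.radians(th))])
        rows=[d*62.5*min(i+1,8) for i in range(8)]
        x=call(q,rows,w,62.5);pe,s=fk(x)
        out.append((lean-(0) and (180-s)-lean,q2,q3,round(q5),th,p.round(0).tolist(),pe.round(0).tolist()))
  out.sort(key=lambda t:-t[0])
  print(lean);[print(o) for o in out[:12]]
E
```

```text
4
(np.float64(3.1539240769140235), 56, 20, 100, 0, [932.0, 176.0], [998.0, 91.0])
(np.float64(3.1263940692253414), 32, 70, 74, 0, [743.0, 161.0], [992.0, 107.0])
(np.float64(3.109827927072587), 56, 12.3, 108, 0, [919.0, 231.0], [982.0, 133.0])
(np.float64(3.1043558222551724), 48, 30, 98, 0, [883.0, 227.0], [981.0, 136.0])
(np.float64(3.0858751241721905), 56, 20, 100, 30, [932.0, 176.0], [949.0, 209.0])
(np.float64(3.084708996211816), 40, 45, 91, 0, [827.0, 235.0], [975.0, 151.0])
(np.float64(3.0393547722014773), 56, 12.3, 108, 30, [919.0, 231.0], [929.0, 247.0])
(np.float64(3.032841693399746), 48, 20, 108, 0, [866.0, 299.0], [957.0, 191.0])
(np.float64(3.0318694985354), 56, 20, 100, 330, [932.0, 176.0], [1031.0, -40.0])
(np.float64(3.0254448642832585), 48, 30, 98, 30, [883.0, 227.0], [924.0, 257.0])
(np.float64(3.0125740755959214), 32, 70, 74, 30, [743.0, 161.0], [919.0, 265.0])
(np.float64(3.010334691590174), 24, 70, 82, 0, [681.0, 258.0], [956.0, 194.0])
15
(np.float64(3.2309250334651836), 56, 20, 89, 30, [998.0, 187.0], [1016.0, 222.0])
(np.float64(3.2201763047244185), 56, 20, 89,
[... 1129 characters left out ...]
2, 70, 53, 30, [867.0, 193.0], [1045.0, 299.0])
(np.float64(3.254435536569531), 56, 20, 79, 30, [1056.0, 208.0], [1074.0, 244.0])
(np.float64(3.2540330155676997), 48, 20, 87, 30, [990.0, 330.0], [1022.0, 339.0])
(np.float64(3.2479555043194637), 48, 45, 62, 30, [1007.0, 150.0], [1084.0, 222.0])
(np.float64(3.2406776906574066), 48, 12.3, 95, 30, [969.0, 383.0], [998.0, 375.0])
(np.float64(3.236584141106391), 40, 30, 85, 30, [934.0, 375.0], [993.0, 383.0])
(np.float64(3.2344136128669447), 24, 70, 61, 30, [805.0, 290.0], [994.0, 382.0])
(np.float64(3.2245234422375404), 32, 45, 78, 30, [877.0, 374.0], [979.0, 403.0])
(np.float64(3.2058436596261117), 40, 20, 95, 30, [908.0, 443.0], [959.0, 428.0])
```

```bash
cat > sim6.py <<'E'
import numpy as np, ik
from scipy.optimize import least_squares
from scipy.spatial.transform import Rotation as Rn
D=350.;W_=620.
vmax=np.array([147.25,147.25,180,180,180,180])*.7/8
def call(q,rows,spins,w=W_):
    p0,R0=ik.fk(q,D)
    for r,s in zip(rows,spins):
        p,R=ik.fk(q,D);tp=p0+R0@r;TR=R0@Rn.from_euler("z",s).as_matrix()
        d=tp-p;n=np.linalg.norm(d);t=p+d*min(1,62.5/max(n,1e-9))
        v=Rn.from_matrix(R.T@TR).as_rotvec();n=np.linalg.norm(v);T=R@Rn.from_rotvec(v*min(1,np.radians(10.7)/max(n,1e-9))).as_matrix()
        f=lambda x:np.r_[ik.fk(x,D)[0]-t,w*Rn.from_matrix(T.T@ik.fk(x,D)[1]).as_rotvec()]
        L=np.maximum(ik.lo,q-vmax);H=np.minimum(ik.hi,q+vmax)
        q=least_squares(f,np.clip(q,L+1e-6,H-1e-6),bounds=(L,H),x_scale=10,max_nfev=30).x
    return q
E
python3 - <<'E'
import numpy as np,ik
from sim6 import *
out=[]
for q2 in(-30,0,15,30,45):
  for q3 in(13,30,50,70,90,115,140):
    q5=180-q2-q3
    if not(2.9<q5<150.4):continue
    for q6,sg in((146.5,1),(-146.5,-1)):
      for sgn in(1,-1):
        q=np.array([0,q2,q3,0,q5,q6],float)
        if ik.fk(q,D)[0][2]<150: continue
        x=call(q,[np.zeros(3)]*8,[sgn*min(.18*(i+1),1.5) for i in range(8)])
        p,R=ik.fk(x,D);z=R[:,2];lean=np.degrees(np.arccos(-z[2]))
        out.append((lean,q2,q3,q6,sgn,round(np.degrees(np.arctan2(z[1],z[0]))),ik.fk(q,D)[0].round(0).tolist(),p.round(0).tolist(),x.round(0).tolist()))
out.sort(key=lambda t:-t[0])
for o in out[:14]:print(o)
E
```

```text
(np.float64(24.33481612693383), 30, 70, 146.5, 1, 49, [704.0, 0.0, 185.0], [648.0, -80.0, 120.0], [-19.0, 23.0, 96.0, 28.0, 55.0, 147.0])
(np.float64(24.334816110840674), 30, 70, -146.5, -1, -49, [704.0, 0.0, 185.0], [648.0, 80.0, 120.0], [19.0, 23.0, 96.0, -28.0, 55.0, -147.0])
(np.float64(22.15707396996608), 15, 90, -146.5, -1, -49, [549.0, 0.0, 210.0], [486.0, 104.0, 140.0], [27.0, 10.0, 111.0, -26.0, 56.0, -147.0])
(np.float64(22.157073883446888), 15, 90, 146.5, 1, 49, [549.0, 0.0, 210.0], [486.0, -104.0, 140.0], [-27.0, 10.0, 111.0, 26.0, 56.0, 147.0])
(np.float64(18.122467446280996), 30, 50, 146.5, 1, 52, [714.0, 0.0, 330.0], [636.0, -148.0, 267.0], [-22.0, 20.0, 77.0, 18.0, 78.0, 147.0])
(np.float64(18.122467034254523), 30, 50, -146.5, -1, -52, [714.0, 0.0, 330.0], [636.0, 148.0, 267.0], [22.0, 20.0, 77.0, -18.0, 78.0, -147.0])
(np.float64(17.731522404831743), 45, 30, -146.5, -1, -51, [833.0, 0.0, 271.0], [762.0, 123.0, 215.0], [17.0, 32.0, 65.0, -17.0, 77.0, -147.0])
(np.float64(17.731522216940153), 45, 30, 146.5, 1, 51, [833.0, 0.0, 271.0], [762.0, -123.0, 215.0], [-17.0, 32
[... 182 characters left out ...]
4(17.667781837178396), 15, 70, 146.5, 1, 50, [572.0, 0.0, 354.0], [475.0, -169.0, 293.0], [-32.0, 7.0, 91.0, 18.0, 80.0, 147.0])
(np.float64(17.513982108903214), 0, 115, -146.5, -1, -43, [365.0, 0.0, 164.0], [284.0, 110.0, 109.0], [41.0, -4.0, 131.0, -22.0, 54.0, -147.0])
(np.float64(17.513981813431915), 0, 115, 146.5, 1, 43, [365.0, 0.0, 164.0], [284.0, -110.0, 109.0], [-41.0, -4.0, 131.0, 22.0, 54.0, 147.0])
(np.float64(16.455132584735388), 15, 30, -146.5, -1, 130, [469.0, 0.0, 621.0], [387.0, 191.0, 675.0], [14.0, 21.0, 12.0, 31.0, 150.0, -147.0])
(np.float64(16.455132482764686), 15, 30, 146.5, 1, -130, [469.0, 0.0, 621.0], [387.0, -191.0, 675.0], [-14.0, 21.0, 12.0, -31.0, 150.0, 147.0])
```

The simulation reproduces the observed behaviour. It predicts far more lean, about 18–24° per call, if J6 is pinned at its stop and spun further. I'll plan that from the current pose, aiming for a lean of about 38° toward azimuth 84°.

```bash
cat > plan.py <<'E'
from h import *
import ik,sim6
from sim6 import call,D
ik.Dd[0]=350.
st=env.state();R0=Rt(st)
res=[]
for az in(15,25,35,45,55):
  for r,z in((572,354),(572,420),(650,354),(500,354)):
    p=np.array([r*np.cos(np.radians(az)),r*np.sin(np.radians(az)),z])
    for s6 in(1,):
      # orientation: spin until J6=146
      sols,_=ik.ik(p,R0,D,n=8,seed=np.array([az,15,70,0,95,90.]))
      if not sols: continue
      q=sols[0].copy();q[5]=146.5
      for n1 in range(1,4):
        q=call(q,[np.zeros(3)]*8,[.18*(i+1) for i in range(8)])
        pp,R=ik.fk(q,D);zz=R[:,2]
        print(az,r,z,"call",n1,"lean",round(np.degrees(np.arccos(-zz[2])),1),"az",round(np.degrees(np.arctan2(zz[1],zz[0]))),pp.round(0).tolist(),q.round(0).tolist())
E
python3 plan.py
```

```text
15 572 354 call 1 lean 22.4 az 66 [497.0, -26.0, 276.0] [-19.0, 6.0, 96.0, 23.0, 77.0, 147.0]
15 572 354 call 2 lean 39.5 az 48 [417.0, -90.0, 141.0] [-44.0, 8.0, 124.0, 47.0, 60.0, 147.0]
15 572 354 call 3 lean 45.8 az 36 [381.0, -52.0, -12.0] [-48.0, 27.0, 150.0, 93.0, 46.0, 147.0]
15 572 420 call 1 lean 19.6 az 66 [488.0, -54.0, 345.0] [-20.0, 5.0, 86.0, 20.0, 87.0, 147.0]
15 572 420 call 2 lean 35.4 az 49 [364.0, -156.0, 225.0] [-53.0, 2.0, 113.0, 36.0, 76.0, 147.0]
15 572 420 call 3 lean 46.6 az 32 [305.0, -132.0, 54.0] [-71.0, 16.0, 144.0, 60.0, 54.0, 147.0]
15 650 354 call 1 lean 23.0 az 66 [579.0, 5.0, 273.0] [-13.0, 13.0, 88.0, 23.0, 76.0, 147.0]
15 650 354 call 2 lean 41.5 az 49 [514.0, -46.0, 140.0] [-31.0, 13.0, 119.0, 53.0, 55.0, 147.0]
15 650 354 call 3 lean 48.8 az 36 [461.0, -8.0, 4.0] [-33.0, 27.0, 145.0, 104.0, 46.0, 147.0]
15 500 354 call 1 lean 21.0 az 64 [415.0, -56.0, 285.0] [-25.0, -1.0, 101.0, 21.0, 80.0, 147.0]
15 500 354 call 2 lean 35.7 az 46 [289.0, -135.0, 168.0] [-62.0, -1.0, 126.0, 36.0, 71.0, 147.0]
15 500 354 call 3 lean 43.8 az 32 [268.0, -127.0, -10
[... 3875 characters left out ...]
-12.0, 1.0, 115.0, 38.0, 73.0, 147.0]
55 572 420 call 3 lean 47.9 az 70 [331.0, 117.0, 55.0] [-28.0, 16.0, 145.0, 67.0, 53.0, 147.0]
55 650 354 call 1 lean 23.6 az 100 [442.0, 382.0, 277.0] [28.0, 12.0, 89.0, 24.0, 73.0, 147.0]
55 650 354 call 2 lean 42.5 az 86 [427.0, 309.0, 146.0] [10.0, 12.0, 120.0, 56.0, 52.0, 147.0]
55 650 354 call 3 lean 49.9 az 73 [366.0, 304.0, 13.0] [9.0, 26.0, 146.0, 109.0, 47.0, 147.0]
55 500 354 call 1 lean 21.3 az 97 [355.0, 229.0, 289.0] [16.0, -2.0, 102.0, 22.0, 77.0, 147.0]
55 500 354 call 2 lean 36.6 az 82 [316.0, 94.0, 170.0] [-21.0, -1.0, 127.0, 38.0, 69.0, 147.0]
55 500 354 call 3 lean 44.7 az 70 [303.0, 85.0, -8.0] [-34.0, 25.0, 150.0, 72.0, 46.0, 147.0]
```

```bash
python3 - <<'E'
from h import *
print(dt([328,469,430]))
E
```

```text
[379.4 285.1 315. ]
```

apply_moves(
  plan=[
    {"jaw": 1,"delta_pos": [40,30,33],"spin": 0.17},
    {"jaw": 1,"delta_pos": [80,60,66],"spin": 0.35},
    {"jaw": 1,"delta_pos": [120,90,100],"spin": 0.52},
    {"jaw": 1,"delta_pos": [160,120,133],"spin": 0.7},
    {"jaw": 1,"delta_pos": [200,150,166],"spin": 0.88},
    {"jaw": 1,"delta_pos": [240,180,199],"spin": 1.05},
    {"jaw": 1,"delta_pos": [280,210,232],"spin": 1.23},
    {"jaw": 1,"delta_pos": [320,240,266],"spin": 1.4},
  ],
)

```text
time_s: 24.65
ee_pos: [278.0, 412.4, 472.0]
ee_rot: [-175.9, -0.9, 4.0]
force: [0.6, 0.2, 0.5]
gripper_width: 0.5
```

```bash
python3 - <<'E'
from h import *
info();print(Rt(env.state())[:,2].round(3),dt([328,469,430]))
import ik
from sim6 import call,D
q=env.state()["qpos"]
for n in range(3):
    d=[np.array([8*(i+1),6*(i+1),0]) if n==0 else np.zeros(3) for i in range(8)]
    q=call(q,d,[.18*(i+1) for i in range(8)]);pp,R=ik.fk(q,D);zz=R[:,2]
    print("lean",round(np.degrees(np.arccos(-zz[2])),1),"az",round(np.degrees(np.arctan2(zz[1],zz[0]))),pp.round(0).tolist(),q.round(0).tolist())
E
```

```text
t 24.65 pos [278.  412.4 472. ] rot [-175.91   -0.92    3.97] case [411.  346.3 472. ] q [ 53.2   6.9  64.    2.  105.4 139.8] F [0.6 0.2 0.5] w 0.5
[ 0.011  0.072 -0.997] [ 53.1 -49.8  46.5]
lean 15.4 az 94 [401.0, 198.0, 424.0] [14.0, 1.0, 79.0, 15.0, 97.0, 147.0]
lean 27.8 az 79 [326.0, -6.0, 335.0] [-29.0, -7.0, 102.0, 26.0, 94.0, 147.0]
lean 34.3 az 61 [119.0, -73.0, 266.0] [-85.0, -14.0, 120.0, 19.0, 103.0, 147.0]
```

```bash
python3 - <<'E'
from h import *
import ik
from sim6 import call,D
st=env.state();q0=st["qpos"];R0=Rt(st)
for w in([0,0,0],[50,60,-40],[100,150,-100],[150,200,-150],[150,100,-150],[0,200,-100],[100,200,-50]):
    d=R0.T@np.array(w,float)
    q=call(q0,[d*min(1,(i+1)/4) for i in range(8)],[.18*(i+1) for i in range(8)]);pp,R=ik.fk(q,D);zz=R[:,2]
    print(w,d.round(0),"lean",round(np.degrees(np.arccos(-zz[2])),1),"az",round(np.degrees(np.arctan2(zz[1],zz[0]))),pp.round(0).tolist(),q.round(0).tolist())
    for w2 in([0,0,0],[100,150,-50]):
        d=R.T@np.array(w2,float);q2=call(q,[d*min(1,(i+1)/4) for i in range(8)],[.18*(i+1) for i in range(8)]);pp,RR=ik.fk(q2,D);zz=RR[:,2]
        print("    ",w2,"lean",round(np.degrees(np.arccos(-zz[2])),1),"az",round(np.degrees(np.arctan2(zz[1],zz[0]))),pp.round(0).tolist(),q2.round(0).tolist())
E
```

```text
[0, 0, 0] [0. 0. 0.] lean 16.1 az 96 [368.0, 198.0, 418.0] [15.0, -2.0, 83.0, 16.0, 96.0, 147.0]
     [0, 0, 0] lean 27.5 az 80 [286.0, -6.0, 337.0] [-33.0, -10.0, 104.0, 25.0, 96.0, 147.0]
     [100, 150, -50] lean 33.2 az 81 [421.0, 103.0, 218.0] [-13.0, 3.0, 112.0, 35.0, 71.0, 147.0]
[50, 60, -40] [ 53. -53.  45.] lean 17.9 az 98 [421.0, 276.0, 370.0] [21.0, 5.0, 83.0, 17.0, 88.0, 147.0]
     [0, 0, 0] lean 34.1 az 85 [394.0, 109.0, 256.0] [-13.0, 1.0, 110.0, 35.0, 78.0, 147.0]
     [100, 150, -50] lean 37.9 az 83 [493.0, 261.0, 154.0] [6.0, 14.0, 112.0, 47.0, 55.0, 147.0]
[100, 150, -100] [ 109. -135.  112.] lean 20.2 az 100 [470.0, 373.0, 300.0] [27.0, 14.0, 82.0, 20.0, 79.0, 147.0]
     [0, 0, 0] lean 39.9 az 86 [458.0, 277.0, 175.0] [7.0, 12.0, 113.0, 48.0, 58.0, 147.0]
     [100, 150, -50] lean 41.1 az 82 [530.0, 415.0, 97.0] [20.0, 24.0, 108.0, 59.0, 43.0, 147.0]
[150, 200, -150] [ 161. -178.  166.] lean 21.0 az 99 [510.0, 415.0, 250.0] [29.0, 20.0, 81.0, 21.0, 73.0, 147.0]
     [0, 0, 0] lean 41.4 az 83 [489.0, 348.0, 133.0] [14.0, 18.0, 113.0, 56.0, 48.0, 147.0]
     [100,
[... 284 characters left out ...]
.0]
     [100, 150, -50] lean 41.1 az 79 [538.0, 427.0, 63.0] [22.0, 27.0, 110.0, 65.0, 37.0, 147.0]
[0, 200, -100] [  12. -192.  114.] lean 21.1 az 103 [418.0, 367.0, 291.0] [29.0, 10.0, 89.0, 21.0, 76.0, 147.0]
     [0, 0, 0] lean 40.0 az 89 [410.0, 273.0, 161.0] [7.0, 9.0, 119.0, 49.0, 57.0, 147.0]
     [100, 150, -50] lean 41.0 az 85 [482.0, 420.0, 86.0] [23.0, 23.0, 113.0, 62.0, 41.0, 147.0]
[100, 200, -50] [ 113. -188.   65.] lean 18.3 az 99 [490.0, 384.0, 344.0] [29.0, 16.0, 73.0, 17.0, 85.0, 147.0]
     [0, 0, 0] lean 38.0 az 87 [483.0, 264.0, 222.0] [6.0, 11.0, 105.0, 42.0, 64.0, 147.0]
     [100, 150, -50] lean 40.1 az 84 [558.0, 395.0, 140.0] [18.0, 23.0, 101.0, 51.0, 50.0, 147.0]
```

apply_moves(
  plan=[
    {"jaw": 1,"delta_pos": [28,-47,16],"spin": 0.18},
    {"jaw": 1,"delta_pos": [56,-94,32],"spin": 0.36},
    {"jaw": 1,"delta_pos": [85,-141,48],"spin": 0.54},
    {"jaw": 1,"delta_pos": [113,-188,65],"spin": 0.72},
    {"jaw": 1,"delta_pos": [113,-188,65],"spin": 0.9},
    {"jaw": 1,"delta_pos": [113,-188,65],"spin": 1.08},
    {"jaw": 1,"delta_pos": [113,-188,65],"spin": 1.26},
    {"jaw": 1,"delta_pos": [113,-188,65],"spin": 1.44},
  ],
)

```text
time_s: 25.65
ee_pos: [477.4, 416.9, 351.0]
ee_rot: [-165.9, 10.0, -24.6]
force: [0.2, 0.9, 0.2]
gripper_width: 0.7
```

```bash
cat > tst.py <<'E'
from h import *
import ik
from sim6 import call,D
info();st=env.state();q0=st["qpos"];R0=Rt(st);z=R0[:,2]
print("lean",np.degrees(np.arccos(-z[2])).round(1),"az",np.degrees(np.arctan2(z[1],z[0])).round(1))
for w in([0,0,0],[50,60,-40],[50,100,50],[0,100,100],[100,100,0]):
    d=R0.T@np.array(w,float)
    q=call(q0,[d*min(1,(i+1)/4) for i in range(8)],[.18*(i+1) for i in range(8)]);pp,R=ik.fk(q,D);zz=R[:,2]
    print(w,d.round(0),"lean",round(np.degrees(np.arccos(-zz[2])),1),"az",round(np.degrees(np.arctan2(zz[1],zz[0]))),pp.round(0).tolist(),q.round(0).tolist())
E
python3 tst.py
```

```text
t 25.65 pos [477.4 416.9 351. ] rot [-165.86   10.04  -24.57] case [434.8 148.2 351. ] q [ 30.7  16.4  70.7  16.2  86.8 146.5] F [0.2 0.9 0.2] w 0.7
lean 17.3 az 100.1
[0, 0, 0] [0. 0. 0.] lean 37.1 az 88 [483.0, 276.0, 230.0] [8.0, 11.0, 103.0, 41.0, 66.0, 147.0]
[50, 60, -40] [ 27. -64.  53.] lean 38.6 az 87 [524.0, 350.0, 185.0] [14.0, 18.0, 102.0, 45.0, 57.0, 147.0]
[50, 100, 50] [  -5. -121.  -21.] lean 38.0 az 88 [528.0, 318.0, 232.0] [11.0, 15.0, 97.0, 42.0, 64.0, 147.0]
[0, 100, 100] [ -58. -110.  -66.] lean 37.1 az 89 [493.0, 279.0, 263.0] [8.0, 11.0, 99.0, 40.0, 69.0, 147.0]
[100, 100, 0] [  49. -131.   24.] lean 38.4 az 86 [565.0, 349.0, 201.0] [13.0, 20.0, 96.0, 43.0, 60.0, 147.0]
```

The result matches the simulation (17° lean, azimuth 100°). One more.

apply_moves(
  plan=[
    {"jaw": 1,"delta_pos": [0,-20,0],"spin": 0.18},
    {"jaw": 1,"delta_pos": [0,-40,0],"spin": 0.36},
    {"jaw": 1,"delta_pos": [0,-60,0],"spin": 0.54},
    {"jaw": 1,"delta_pos": [0,-80,0],"spin": 0.72},
    {"jaw": 1,"delta_pos": [0,-80,0],"spin": 0.9},
    {"jaw": 1,"delta_pos": [0,-80,0],"spin": 1.08},
    {"jaw": 1,"delta_pos": [0,-80,0],"spin": 1.26},
    {"jaw": 1,"delta_pos": [0,-80,0],"spin": 1.44},
  ],
)

```text
time_s: 26.65
ee_pos: [511.9, 360.6, 242.2]
ee_rot: [-158.4, 32.8, -55.1]
force: [0.2, -0.2, 0.4]
gripper_width: 0.4
```

```bash
python3 tst.py | head -2; python3 - <<'E'
from h import *
R=Rt(env.state());yaw=P_[2];Rc=Rn.from_euler("z",yaw).as_matrix()
print("tool axes in case frame:\n",(Rc.T@R).round(3))
im=cams.grab_frame("side");cv2.imwrite("pics/w_side.png",im[:,:,::-1])
im=cams.grab_frame("scene");cv2.imwrite("pics/w_scene.png",im[:,:,::-1])
E
```

```text
t 26.65 pos [511.9 360.6 242.2] rot [-158.36   32.82  -55.14] case [382.1 108.5 242.2] q [ 13.1  14.4  98.1  42.4  63.7 146.5] F [ 0.2 -0.2  0.4] w 0.4
lean 38.6 az 88.7
tool axes in case frame:
 [[-0.64  -0.45   0.623]
 [-0.545  0.837  0.046]
 [-0.542 -0.31  -0.781]]
```

View pics/w_side.png

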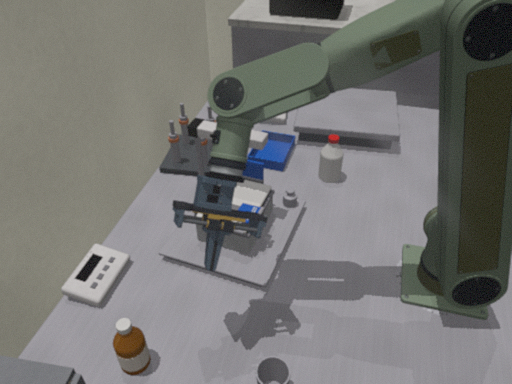

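View pics/w_scene.png

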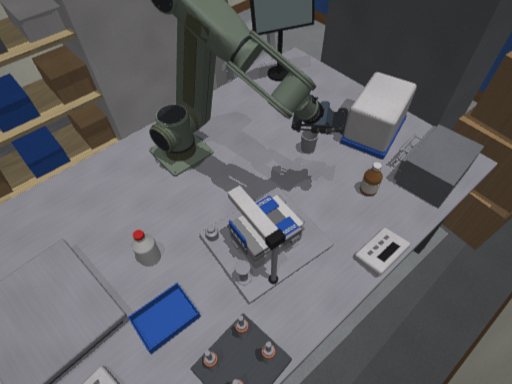

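The lean is 38.6° toward azimuth 89°, as wanted, and everything is in place in the scene view. Next I'll plan the travel over the bar to the right side.

```bash
cat >> h.py <<'E'
OFF=33.
def tipw():
    st=env.state();return st["ee_pos"]-Rt(st)[:,2]*OFF
def dtip(target):
    st=env.state();return (Rt(st).T@(np.asarray(target)-tipw())).round(1)
E
python3 - <<'E'
from h import *
import ik
st=env.state();R=Rt(st);q=st["qpos"]
print("tip",tipw().round(0))
print("up",dtip(tipw()+[0,0,120]),"over",dtip(W(-160,5,360)),"down",dtip(W(-160,5,180)))
for nm,t in(("over",W(-160,5,360)),("down",W(-160,5,180)),("push",W(-105,5,165)),("end",W(-60,5,133))):
  for s in(0,.3,.5):
    RR=R@Rn.from_euler("z",s).as_matrix();sl,b=ik.ik(t+RR[:,2]*33,RR,350.,n=4,seed=q);print(nm,s,[x.round(0).tolist() for x in sl],round(b[0],2))
E
```

```text
tip [509. 339. 266.]
up [-65.1 -36.6 -94. ] over [ 338.9  120.2 -401.4] down [ 436.5  175.  -260.5]
over 0 [[-35.0, 26.0, 66.0, 33.0, 108.0, 122.0]] 0.0
over 0.3 [[-35.0, 26.0, 66.0, 33.0, 108.0, 139.0]] 0.0
over 0.5 [] 132.27
down 0 [[-35.0, 32.0, 83.0, 31.0, 89.0, 110.0]] 0.0
down 0.3 [[-35.0, 32.0, 83.0, 31.0, 89.0, 127.0]] 0.0
down 0.5 [[-35.0, 32.0, 83.0, 31.0, 89.0, 138.0]] 0.0
push 0 [[-30.0, 30.0, 88.0, 33.0, 84.0, 111.0]] 0.0
push 0.3 [[-30.0, 30.0, 88.0, 33.0, 84.0, 128.0]] 0.0
push 0.5 [[-30.0, 30.0, 88.0, 33.0, 84.0, 140.0]] 0.0
end 0 [[-27.0, 31.0, 93.0, 35.0, 78.0, 111.0]] 0.0
end 0.3 [[-27.0, 31.0, 93.0, 35.0, 78.0, 128.0]] 0.0
end 0.5 [[-27.0, 31.0, 93.0, 35.0, 78.0, 140.0]] 0.0
```

apply_moves(
  plan=[
    {"jaw": 1,"delta_pos": [-33,-18,-47],"spin": -0.1},
    {"jaw": 1,"delta_pos": [-65,-37,-94],"spin": -0.15},
    {"jaw": 1,"delta_pos": [-20,-20,-128],"spin": -0.15},
    {"jaw": 1,"delta_pos": [25,-2,-162],"spin": -0.1},
    {"jaw": 1,"delta_pos": [70,15,-196],"spin": 0},
    {"jaw": 1,"delta_pos": [115,33,-230],"spin": 0},
    {"jaw": 1,"delta_pos": [160,50,-264],"spin": 0},
    {"jaw": 1,"delta_pos": [205,68,-298],"spin": 0},
  ],
)

```text
time_s: 27.75
ee_pos: [546.2, 5.6, 341.8]
ee_rot: [-158.7, 32.7, -55.1]
force: [0.9, -0.4, 0.6]
gripper_width: 0.2
```

```bash
python3 - <<'E'
from h import *
info();z=Rt(env.state())[:,2];print("lean",np.degrees(np.arccos(-z[2])).round(1),"az",np.degrees(np.arctan2(z[1],z[0])).round(1))
print("tip",tipw().round(0),"case",C(tipw()).round(0));print("over",dtip(W(-160,5,360)),"down",dtip(W(-160,5,180)))
E
```

```text
t 27.75 pos [546.2   5.6 341.8] rot [-158.75   32.74  -55.13] case [ 32.   40.1 341.8] q [-23.5  17.3  79.4  35.4  98.4 128.4] F [ 0.9 -0.4  0.6] w 0.2
lean 38.4 az 89.2
tip [546. -15. 368.] case [ 12.  38. 368.]
over [ 132.3   52.4 -101.9] down [229.7 107.3  39.2]
```

apply_moves(
  plan=[
    {"jaw": 1,"delta_pos": [44,17,-34],"spin": 0},
    {"jaw": 1,"delta_pos": [88,35,-68],"spin": 0},
    {"jaw": 1,"delta_pos": [132,52,-102],"spin": 0.1},
    {"jaw": 1,"delta_pos": [132,52,-102],"spin": 0.1},
    {"jaw": 1,"delta_pos": [162,69,-58],"spin": 0.2},
    {"jaw": 1,"delta_pos": [192,86,-15],"spin": 0.3},
    {"jaw": 1,"delta_pos": [217,100,21],"spin": 0.4},
    {"jaw": 1,"delta_pos": [217,100,21],"spin": 0.45},
  ],
)

```text
time_s: 28.75
ee_pos: [561.7, -166.2, 173.9]
ee_rot: [-177.7, 38.5, -86.5]
force: [0.1, -0.7, 0.5]
gripper_width: 0.6
```

```bash
python3 - <<'E'
from h import *
info();R=Rt(env.state());z=R[:,2];print("lean",np.degrees(np.arccos(-z[2])).round(1),"az",np.degrees(np.arctan2(z[1],z[0])).round(1))
print("tip",tipw().round(0),"case",C(tipw()).round(0))
Rc=Rn.from_euler("z",P_[2]).as_matrix();print((Rc.T@R).round(3))
for n,f,b in(("side",4,(150,90,320,240)),("scene",3.7,(150,150,340,310))):
    overlay(n,f"x_{n}.png",f,box=b)
E
```

```text
t 28.75 pos [ 561.7 -166.2  173.9] rot [-177.69   38.53  -86.51] case [-137.5    8.1  173.9] q [-36.2  31.6  80.6  30.3  92.5 135.6] F [ 0.1 -0.7  0.5] w 0.6
lean 38.6 az 89.8
tip [ 562. -187.  200.] case [-158.    6.  200.]
[[-0.773 -0.132  0.621]
 [-0.123  0.991  0.058]
 [-0.623 -0.032 -0.782]]
```

View pics/x_side.png

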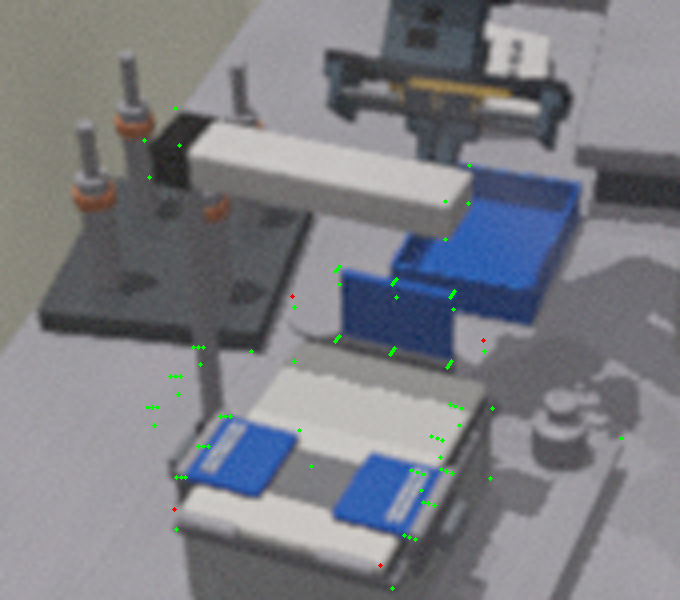

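View pics/x_scene.png

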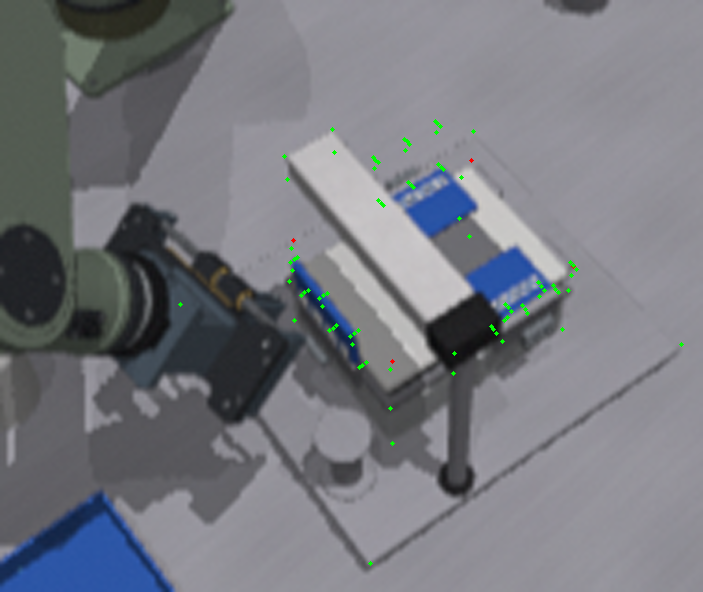

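The side view shows the front and back flaps flat at (385,490) and (240,455). The lamp flap is still up at (395,310), and the gripper leans in from the right. Computing the push path.

```bash
python3 - <<'E'
from h import *
for x,z in((-145,175),(-130,164),(-118,164),(-106,165),(-97,164),(-89,162),(-82,160),(-76,159)): print(x,z,dtip(W(x,6,z)).round(0))
E
```

```text
-145 175 [ 7.  1. 30.]
-130 164 [ 2. -1. 48.]
-118 164 [-8. -2. 56.]
-106 165 [-17.  -4.  62.]
-97 164 [-24.  -5.  69.]
-89 162 [-29.  -6.  75.]
-82 160 [-33.  -7.  81.]
-76 159 [-37.  -8.  86.]
```

apply_moves(
  plan=[
    {"jaw": 1,"delta_pos": [7,1,30],"spin": 0},
    {"jaw": 1,"delta_pos": [2,-1,48],"spin": 0},
    {"jaw": 1,"delta_pos": [-8,-2,56],"spin": 0},
    {"jaw": 1,"delta_pos": [-17,-4,62],"spin": 0},
    {"jaw": 1,"delta_pos": [-24,-5,69],"spin": 0},
    {"jaw": 1,"delta_pos": [-29,-6,75],"spin": 0},
    {"jaw": 1,"delta_pos": [-33,-7,81],"spin": 0},
    {"jaw": 1,"delta_pos": [-37,-8,86],"spin": 0},
  ],
)

```text
time_s: 29.85
ee_pos: [569.9, -85.1, 132.6]
ee_rot: [-177.2, 38.2, -86.1]
force: [-3.3, -14.3, 8.0]
gripper_width: 0.5
```

```bash
python3 - <<'E'
from h import *
info();print("tipcase",C(tipw()).round(1))
for n,f,b in(("side",4,(180,90,310,230)),("scene",3.7,(150,150,340,310))):
    im=cams.grab_frame(n);cv2.imwrite(f"pics/y_{n}.png",cv2.resize(im[b[1]:b[3],b[0]:b[2],::-1],None,fx=f,fy=f,interpolation=cv2.INTER_CUBIC))
for x,z in((-71,158),(-66,157),(-63,155),(-60,151),(-58,147),(-57,144),(-56,142),(-56,140)): print(x,z,dtip(W(x,6,z)).round(0))
E
```

```text
t 29.85 pos [569.9 -85.1 132.6] rot [-177.19   38.19  -86.11] case [-56.    7.7 132.6] q [-30.   30.3  89.4  33.   82.8 136.2] F [ -3.3 -14.3   8. ] w 0.5
tipcase [-76.4   6.  158.5]
-71 158 [-4. -1.  4.]
-66 157 [-7. -1.  8.]
-63 155 [-8. -2. 12.]
-60 151 [-8. -2. 17.]
-58 147 [-7. -2. 21.]
-57 144 [-6. -2. 24.]
-56 142 [-6. -2. 26.]
-56 140 [-5. -2. 28.]
```

View pics/y_side.png

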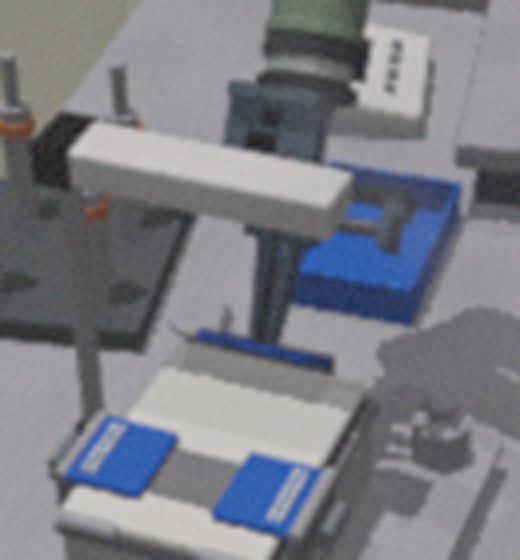

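View pics/y_scene.png

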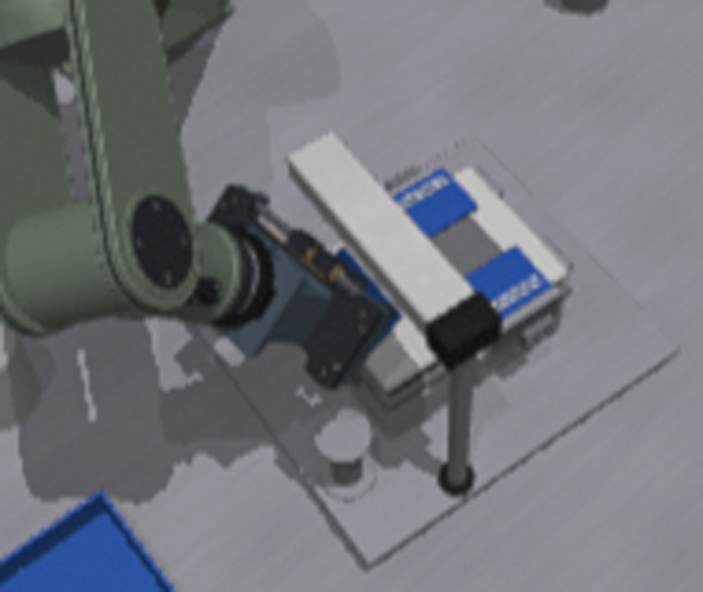

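The flap is folded to roughly 0.7 and the gripper is clear under the bar. Finishing the fold.

apply_moves(
  plan=[
    {"jaw": 1,"delta_pos": [-4,-1,4],"spin": 0},
    {"jaw": 1,"delta_pos": [-7,-1,8],"spin": 0},
    {"jaw": 1,"delta_pos": [-8,-2,12],"spin": 0},
    {"jaw": 1,"delta_pos": [-8,-2,17],"spin": 0},
    {"jaw": 1,"delta_pos": [-7,-2,21],"spin": 0},
    {"jaw": 1,"delta_pos": [-6,-2,24],"spin": 0},
    {"jaw": 1,"delta_pos": [-6,-2,26],"spin": 0},
    {"jaw": 1,"delta_pos": [-5,-2,28],"spin": 0},
  ],
)

```text
time_s: 30.95
ee_pos: [571.7, -65.2, 117.1]
ee_rot: [-177.0, 38.1, -85.9]
force: [-7.0, -11.1, 21.8]
gripper_width: 0.6
```

```bash
python3 - <<'E'
from h import *
info();print("tipcase",C(tipw()).round(1))
for n,f,b in(("side",4,(180,90,310,230)),("scene",3.7,(150,150,340,310))):
    im=cams.grab_frame(n);cv2.imwrite(f"pics/z_{n}.png",cv2.resize(im[b[1]:b[3],b[0]:b[2],::-1],None,fx=f,fy=f,interpolation=cv2.INTER_CUBIC))
E
```

```text
t 30.95 pos [571.7 -65.2 117.1] rot [-177.02   38.12  -85.9 ] case [-36.    7.9 117.1] q [-28.4  30.5  91.6  33.8  80.  135.9] F [ -7.  -11.1  21.8] w 0.6
tipcase [-56.3   6.2 143. ]
```

View pics/z_side.png

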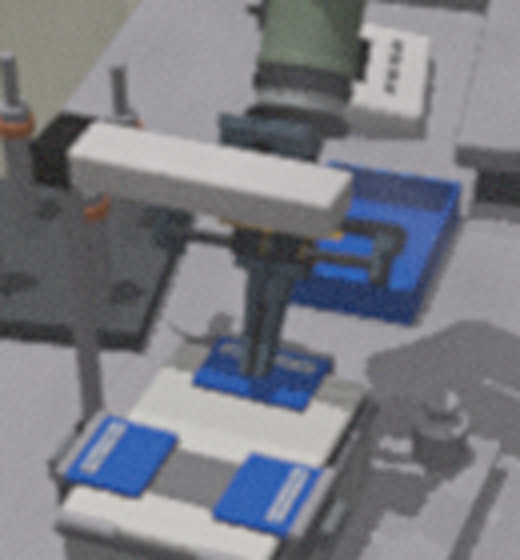

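View pics/z_scene.png

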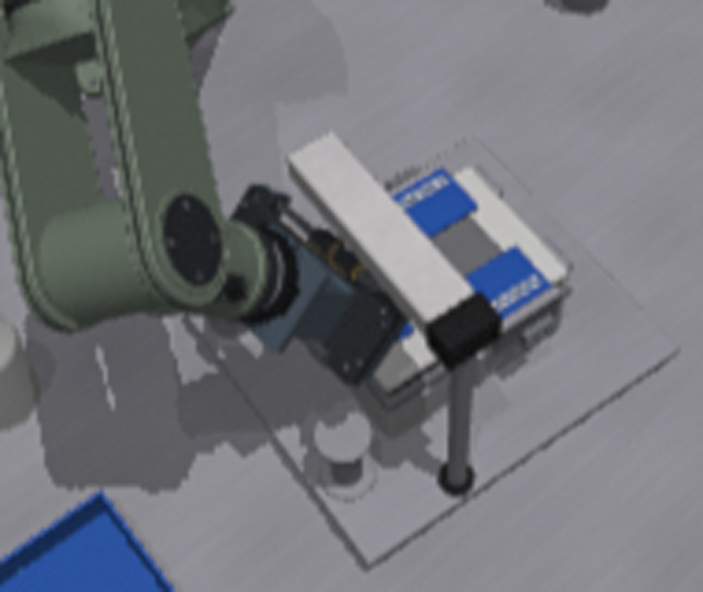

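The lamp flap appears flat with 22 N up force. I'll give it a slightly firmer press, then retract along the tool axis.

apply_moves(
  plan=[
    {"jaw": 1,"delta_pos": [1,0,2],"spin": 0},
    {"jaw": 1,"delta_pos": [2,0,3],"spin": 0},
    {"jaw": 1,"delta_pos": [2,0,3],"spin": 0},
    {"jaw": 1,"delta_pos": [0,0,-5],"spin": 0},
    {"jaw": 1,"delta_pos": [0,0,-40],"spin": 0},
    {"jaw": 1,"delta_pos": [0,0,-85],"spin": 0},
    {"jaw": 1,"delta_pos": [0,0,-130],"spin": 0},
    {"jaw": 1,"delta_pos": [0,0,-160],"spin": 0},
  ],
)

```text
time_s: 32.05
ee_pos: [570.7, -165.1, 244.0]
ee_rot: [-177.0, 38.1, -85.9]
force: [0.6, 0.4, -0.5]
gripper_width: 0.5
```

```bash
python3 - <<'E'
from h import *
info();print("tipcase",C(tipw()).round(1))
p=P_.copy();p[3]=0;p[4]=p[5]=p[6]=0
for n,f,b in(("side",4,(180,90,310,230)),("scene",3.7,(150,150,340,310))):
    overlay(n,f"aa_{n}.png",f,p=p,box=b)
    im=cams.grab_frame(n);cv2.imwrite(f"pics/ab_{n}.png",im[:,:,::-1])
    cv2.imwrite(f"pics/ac_{n}.png",cv2.resize(im[b[1]:b[3],b[0]:b[2],::-1],None,fx=f,fy=f,interpolation=cv2.INTER_CUBIC))
E
```

```text
t 32.05 pos [ 570.7 -165.1  244. ] rot [-176.96   38.09  -85.89] case [-135.5   -0.7  244. ] q [-35.7  29.4  74.   30.9  99.3 140.1] F [ 0.6  0.4 -0.5] w 0.5
tipcase [-155.9   -2.4  269.9]
```

View pics/aa_side.png

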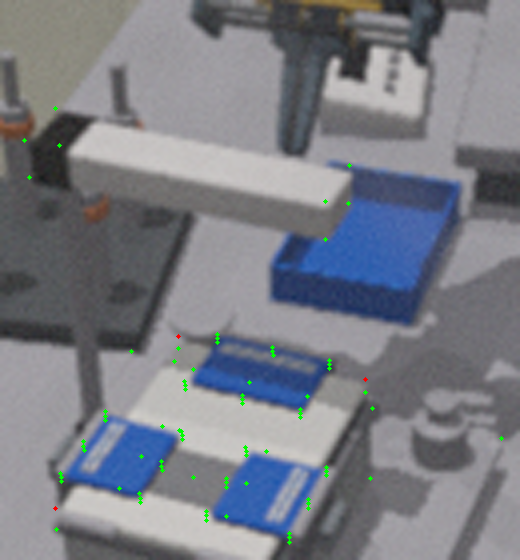

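View pics/ac_scene.png

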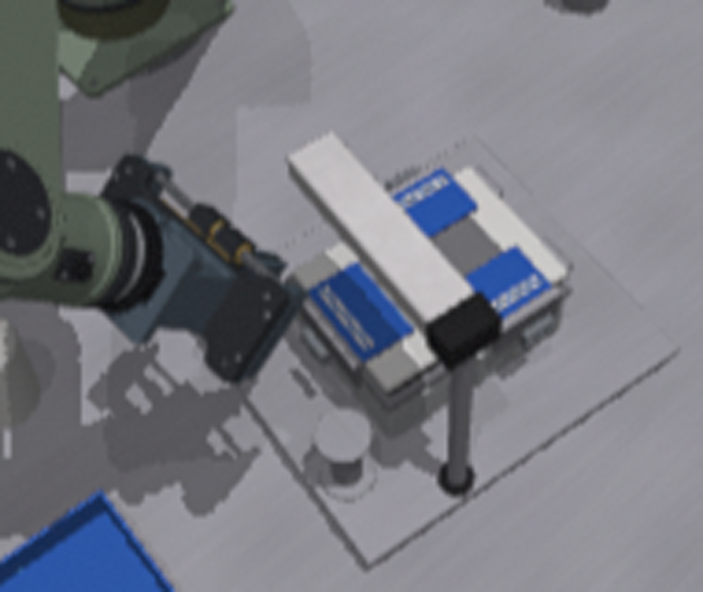

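View pics/ab_scene.png

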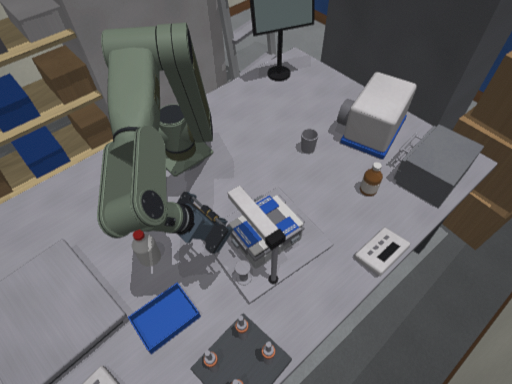

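View pics/ac_side.png

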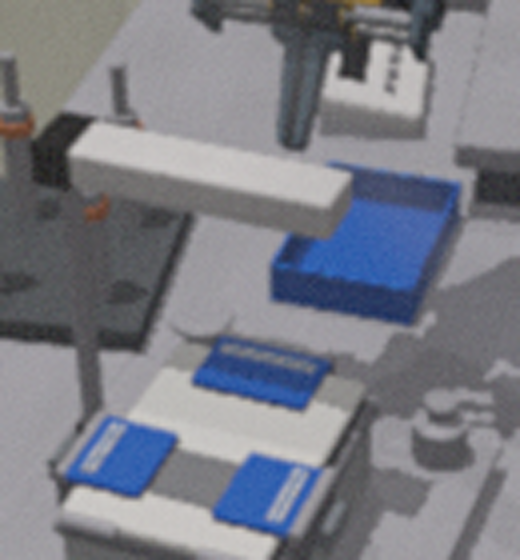

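All three flaps are flat and match the closed model. Before handing in, I'll compare the bystanders with the first pictures.

```bash
python3 - <<'E'
from h import *
import pickle
o=pickle.load(open("m.pkl","rb"))
for n in("scene","side"):
    im=cams.grab_frame(n)
    for t in["weight_mid","spool_mid","bottle_amber_mid","bottle_white_mid","beaker_mid","parts_tray_mid","lamp_bar","flap_lamp","flap_front","flap_back"]:
        r=spotter.masks_of(n,t)
        print(n,t,[ (round(k["confidence"],2),k["extent"]) for k in r[:1]],"was",[k["extent"] for k in o[n,t][:1]])
info()
E
```

```text
scene weight_mid [] was [[207.1, 224.3, 219.1, 240.9]]
scene spool_mid [(0.67, [236.9, 258.9, 251.2, 285.6])] was [[233.5, 260.2, 251.4, 286.0]]
scene bottle_amber_mid [(0.83, [360.4, 160.5, 385.2, 195.7])] was [[359.2, 163.9, 383.9, 196.5]]
scene bottle_white_mid [(0.61, [130.2, 230.8, 160.2, 265.4])] was [[127.8, 228.6, 158.8, 268.4]]
scene beaker_mid [(0.66, [301.8, 127.8, 319.4, 154.4])] was [[299.8, 131.1, 317.0, 156.3]]
scene parts_tray_mid [(0.73, [128.0, 284.5, 202.6, 354.9])] was [[128.0, 285.6, 203.6, 354.2]]
scene lamp_bar [(0.65, [230.4, 186.7, 288.4, 285.3])] was [[229.4, 188.1, 289.4, 287.0]]
scene flap_lamp [(0.84, [230.3, 220.2, 264.9, 247.4])] was [[230.6, 221.3, 248.6, 248.8]]
scene flap_front [(0.69, [255.6, 195.4, 279.7, 213.8])] was []
scene flap_back [(0.67, [276.4, 216.6, 298.9, 239.1])] was [[198.8, 184.3, 332.8, 301.7]]
side weight_mid [(0.77, [282.3, 188.5, 298.1, 208.7])] was [[282.8, 186.9, 297.1, 210.1]]
side spool_mid [(0.63, [220.8, 164.9, 238.1, 178.3])] was [[236.1, 161.0, 264.9, 172.2]]
side bottle_amber_mid [(0.64, [115.2, 315.2, 148.8, 374.5])] was [[113.3, 315.0, 148.8, 376.3]]
side bottle_white_mid [(0.63, [231.6, 202.8, 264.5, 226.4])] was [[315.0, 133.1, 344.0, 183.1]]
side beaker_mid [(0.75, [255.9, 356.3, 290.8, 384.0])] was [[256.6, 357.1, 287.4, 384.0]]
side parts_tray_mid [(0.82, [243.3, 131.8, 292.9, 170.5])] was []
side lamp_bar [(0.84, [186.7, 118.6, 272.0, 196.4])] was [[187.5, 118.8, 268.5, 182.7]]
side flap_lamp [(0.81, [228.9, 174.8, 264.3, 194.3])] was [[238.3, 158.3, 263.1, 173.3]]
side flap_front [(0.65, [234.3, 205.0, 263.8, 223.9])] was [[254.7, 196.7, 261.7, 219.2]]
side flap_back [(0.91, [195.2, 194.8, 225.6, 215.4])] was [[188.2, 177.5, 205.5, 207.5]]
t 33.35 pos [ 570.4 -164.3  243. ] rot [-177.01   38.12  -85.91] case [-134.7   -0.4  243. ] q [-35.7  29.4  74.1  30.9  99.2 140. ] F [-0.7  0.2 -0.3] w 0.3
```

View pics/ab_side.png

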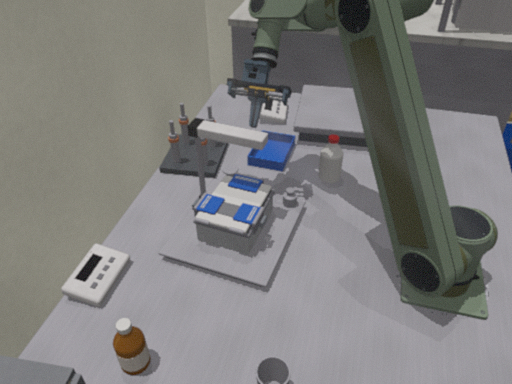

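The white bottle still stands at (331,160), the weight at (290,198), and the lamp bar is unmoved. The robot touches nothing. Handing in.

```bash
python3 -c "
from workcell import env
print(env.job_done())"
```

```text
the job is handed in; nothing more can be done
None
```

The lid is shut, all three blue flaps are folded flat on it, and the job was handed in at about 33 s of the 64 s allowed.

**How it was done:** I pressed the lid shut (16 N at the stop), then folded the front, back and lamp-side flaps, in that order. Each was pressed down to about 18–22 N. The moves allow no tilt command, so for the lamp-side flap I commanded spins past the last joint's range, which leaned the tool about 38°. The gripper then passed under the lamp bar.

**Last checks:**
- **Flaps and lid:** the pictures show the lid shut and all three flaps where the fitted model puts them when closed.
- **Contact:** the wrist force was about 0 N, with the tip clear of the case.
- **Surroundings:** the lamp bar and the things around are where they started, to within a few pixels.

**What disagreed:**
- **Fingertips:** they made contact about 33 mm higher than the reported TCP. Contact force and pictures both showed this, and I corrected for it without finding the cause.
- **Press point:** I first touched the lid about where it may be pressed, but did the final press about 9 mm nearer the hinge, with the gripper turned to keep its wide body off the upright flaps.
- **Detections:** the networks mislabelled the white bottle and the spool in the side picture and missed the weight in the scene picture. I checked each in the other camera or by eye.

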